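# Turn link plates green face up into the jig and cam it shut

## Task

Get the link plates ready for the next assembly step: open the clamping jig by turning its orange cam disc anticlockwise back to its stop, then turn over every black link plate on the bench so that its green face is up and lay each flat in a bay of its own, lengthwise between the grey fence and the blue jaw. With all of them in, turn the cam clockwise through its half turn to the stop so that it draws the jaw in tight, and let go. Leave the other parts on the bench where they are.

Things in the scene. Friction and masses are not known exactly. Their poses are not given: they have to be found in the camera images.
- plate_a: Link plate, flat block 50 (own x) x 100 (own y) x 16 mm (own z), 0.13 kg nominal, origin at its centre. Own +z side is the bare black back with a grey bar in the middle; own -z side is bright green. It starts flat on the bench, black back up (+z up, green hidden); it can be gripped across its 50 mm width. May be absent.
- plate_b: Link plate, flat block 50 (own x) x 100 (own y) x 16 mm (own z), 0.13 kg nominal, origin at its centre. Own +z side is the bare black back with a grey bar in the middle; own -z side is bright green. It starts flat on the bench, black back up (+z up, green hidden); it can be gripped across its 50 mm width. May be absent.
- plate_c: Link plate, flat block 50 (own x) x 100 (own y) x 16 mm (own z), 0.13 kg nominal, origin at its centre. Own +z side is the bare black back with a grey bar in the middle; own -z side is bright green. It starts flat on the bench, black back up (+z up, green hidden); it can be gripped across its 50 mm width. May be absent.
- stand: Turning stand, fixed, use optional: aluminium foot 100 x 90 x 6 mm; two orange walls 30 mm wide (own x), 8 mm thick, with lips flaring outward to 57 mm above the bench; between them, along own y, a 22 mm gap (34 at the lips) in which a plate can stand on its 50 mm end, its width along own x. Low orange stops (tops at 16 mm) at own x = +-32 mm. Origin under its centre.
- stand_slot (a point): Centre of the stand's slot floor, 6 mm above the bench; axes as the stand's.
- jig: Clamping jig, fixed. Aluminium bed 270 (own x) x 240 mm (own y -147 to +93), top at 8 mm. Three bays at own x -82, 0, +82 mm. Grey fence, inner face at own y -51 mm; blue jaw, inner face at +65 open, +51 closed; tops at 22 mm. White pegs 20 mm across, tops at 18 mm, at own x +-41, +-123, y +-37 mm leave 62 mm per bay. Origin at bench level mid of closed bays.
- bay0 (a point): Centre of the own -x bay of the jig with the jaw open, on the bed surface (8 mm above the bench); yellow outlined rectangle. Its axes are the jig's. A plate lies here with its length along the jig's y.
- bay1 (a point): Centre of the middle bay of the jig with the jaw open, on the bed surface (8 mm above the bench); yellow outlined rectangle. Its axes are the jig's. A plate lies here with its length along the jig's y.
- bay2 (a point): Centre of the own +x bay of the jig with the jaw open, on the bed surface (8 mm above the bench); yellow outlined rectangle. Its axes are the jig's. A plate lies here with its length along the jig's y.
- cam (a joint): Orange cam disc, 60 mm across, on a vertical axis outside the fence (own y -108 mm of the jig). 0 = open (anticlockwise stop), 3.14 rad = closed; grows clockwise from above. Stays where left, friction about 0.06 N m. Black grip bar on it, 50 x 12 mm, 20 mm tall, along the jig's own x at 0 and 3.14, turns with the disc. Starts part closed.
- cam_grip (a point): On the cam's axis at the top of the grip bar, 40 mm above the bench (bar from 20 to 40 mm); turns with the disc: its x axis runs along the bar.
- jaw (a joint): Travel of the blue jaw toward the fence, m: 0 open, 0.014 closed. Driven by the cam through the bolt (4.46 mm per rad).
- bracket_1: Green L bracket 60 x 40 x 40 mm lying among the plates; bystander, origin under its centre.
- bracket_2: Green L bracket 60 x 40 x 40 mm; bystander.
- driver: Screwdriver; bystander.
- wheel: Black rubber wheel 70 mm across, 18 mm tall, lying flat; bystander.
- jar: Jar 56 mm across, 70 mm tall, orange cap; bystander.
- elbow: Black L shaped arm piece, 90 x 70 x 10 mm, flat; bystander.
Things that resemble listed ones, but are neither listed nor needed, are in the scene too. Leave any brown or turquoise look-alike of the plate_a alone.

How it is judged:
On the way, in this order (a step that is already met when the one before it is completed fails the run):
1. with the cam open (below 0.3 rad), every plate lies flat, green face up, in a bay of its own (value of joint cam below 0.3 rad and angle between each of plate_a, plate_b, plate_c's own z axis and vertical above 3.04 rad and y of plate_a in the frame of jig between -0.008 and 0.022 m and z of plate_a in the frame of jig between 0.012 and 0.02 m and angle between the y axis of each of plate_a, plate_b, plate_c and the y axis of jig, either way round below 0.16 rad and (x of plate_a in the frame of jig between -0.094 and -0.07 m or x of plate_a in the frame of jig between -0.012 and 0.012 m or x of plate_a in the frame of jig between 0.07 and 0.094 m) and y of plate_b in the frame of jig between -0.008 and 0.022 m and z of plate_b in the frame of jig between 0.012 and 0.02 m and (x of plate_b in the frame of jig between -0.094 and -0.07 m or x of plate_b in the frame of jig between -0.012 and 0.012 m or x of plate_b in the frame of jig between 0.07 and 0.094 m) and y of plate_c in the frame of jig between -0.008 and 0.022 m and z of plate_c in the frame of jig between 0.012 and 0.02 m and (x of plate_c in the frame of jig between -0.094 and -0.07 m or x of plate_c in the frame of jig between -0.012 and 0.012 m or x of plate_c in the frame of jig between 0.07 and 0.094 m)), for 0.2 s.
2. the cam is turned to its closed stop (value of joint cam above 2.95 rad), for 0.2 s.
At the end, for the whole second after the job is handed in: Cam within 0.19 rad of its closed stop, jaw within 1.5 mm of closed; every plate at rest flat (0.1 rad) on the bed, green face up, length along the jig's y within 0.16 rad, within 12 mm across of a bay's centre and 6 mm of the line midway between fence and closed jaw (value of joint cam above 2.95 rad and value of joint jaw above 0.0125 m and angle between each of plate_a, plate_b, plate_c's own z axis and vertical above 3.04 rad and y of plate_a in the frame of jig between -0.006 and 0.006 m and z of plate_a in the frame of jig between 0.012 and 0.02 m and angle between the y axis of each of plate_a, plate_b, plate_c and the y axis of jig, either way round below 0.16 rad and (x of plate_a in the frame of jig between -0.094 and -0.07 m or x of plate_a in the frame of jig between -0.012 and 0.012 m or x of plate_a in the frame of jig between 0.07 and 0.094 m) and linear speed of each of plate_a, plate_b, plate_c below 0.02 m/s and y of plate_b in the frame of jig between -0.006 and 0.006 m and z of plate_b in the frame of jig between 0.012 and 0.02 m and (x of plate_b in the frame of jig between -0.094 and -0.07 m or x of plate_b in the frame of jig between -0.012 and 0.012 m or x of plate_b in the frame of jig between 0.07 and 0.094 m) and y of plate_c in the frame of jig between -0.006 and 0.006 m and z of plate_c in the frame of jig between 0.012 and 0.02 m and (x of plate_c in the frame of jig between -0.094 and -0.07 m or x of plate_c in the frame of jig between -0.012 and 0.012 m or x of plate_c in the frame of jig between 0.07 and 0.094 m)); the robot touches nothing.
It fails at once if a bystander is shifted more than 5 cm (distance of any of bracket_1, bracket_2, driver, wheel, jar, elbow from where it was at the start of the episode above 0.05 m).
Of plate_a, plate_b, plate_c only 2 to 3 are there at a start; the rules pass over those that are not, and their reading is None.
At some moment in a run one of plate_a, plate_b, plate_c may be knocked a few centimetres aside while the robot is not near it.
It also fails if it takes over 210 s, if anything falls off the work surface, if the arm or the gripper's body presses on something with over 40 N, if the wrist force passes 120 N, or if a joint passes its speed limit or range.

## Robot

A 7-joint arm with a two-finger parallel gripper is mounted at the origin on the work surface. World frame = base frame: x ahead of the robot, y to its left, z up, the work surface at z = 0. Lengths are in m, angles in rad, forces in N, time in s.
With the tool pointing down it reaches from about 0.4 to 0.875 m from the base axis. Payload 19.3 kg.
Tool frame: the origin (TCP) lies at the very end of the fingers, on their centre line; the grasp point (between the pads) lies bot.grasp_offset behind it (bot.grasp_offset is the distance from the TCP to the grasp point, in m); z points along the fingers, y is the direction in which the jaws open and shut (so a half turn about z gives the same grasp; the last joint's range is limited). The gripper opens to 85 mm and grips with 20 to 120 N. Pads are 22 mm wide; open, the fingers measure 114 mm over their backs; the gripper's body (76 mm by 85 mm) begins 54 mm behind the grasp point. The pads swing forward as they close: fully open they stand 13 mm farther back than shut.
Start: joints at [1.059, 0.521, -0.036, 1.599, 0.021, 1.021, -0.113], TCP at [0.267, -0.565, 0.231] pointing down, gripper open.
Joint ranges: [-2.91, 2.91], [-0.3, 2.13], [-1.5, 1.42], [0.17, 2.43], [-1.26, 4.41], [0.16, 1.93], [-2.52, 2.52]. Speed limits (rad/s): [1.89, 1.89, 2.39, 2.39, 3.01, 3.01, 3.01].

## Interface

Orientations are given as [roll, pitch, yaw] about the fixed x, y, z axes, in that order (R = Rz(yaw) Ry(pitch) Rx(roll)).
In Python, from workcell import bot gives the robot as it stands. The module is installed in compiled form; this text tells all that it offers.
- The arm moves only by the shell command python3 -m handwheel 'ROWS' [OPENING] [FORCE]. ROWS is JSON, a list of rows, each a list of 6 numbers: the shift along the tool's x, y, z as a fraction of full scale, then the turn, a rotation vector about the tool's x, y, z as a fraction of full scale. In form: [[x, y, z, rx, ry, rz], ...]. A call has 1 to 8 rows; each row shifts and turns the commanded pose from where the row before left it, along the tool's axes as they then stand; what a row does not reach is not made up. Full scale, the value 1, is 0.025 m for a shift and 360 degrees for a turn. A row lasts 1/8 s, in which the tool goes at most 62.5 mm and 10.7 degrees, less where a joint would pass 70% of its speed; a pose out of reach is approached as far as the arm can. A call with a number of a shift or a turn outside -1 to 1 is refused whole. A call with a gripper value outside its range is refused whole. OPENING is the closure, from -1 (fully open) to 1 (shut), set as the call begins (- or left out, the last holds). The fingers move at their own pace and stop on an object; FORCE is the grip in N (left out, the last holds). Time passes only in rows, so rows that do not move let the fingers close. It gives the time, the measured TCP pose, the force and the opening at its end, in the units of the state.
- bot.observe(): the state, without advancing time (a new reading comes with each control period).
- bot.grab_frame(name): name is "side" or "top"; returns a dict with "pixels" (420x560x3 uint8, blue, green, red), "vertical_fov" (degrees; the focal length in pixels is half the picture's height over the tangent of half this angle, whatever the lens; pixels are square), "cx", "cy" (the principal point, pixels), "R" (3x3) and "t" (3): a world point X has camera coordinates R X + t. Camera axes: x right, y down, z forward; pixel columns grow to the right and rows downward; lengths in m; the calibration is good to about 2 mm. A picture is of the moment at which its call begins. There is no depth.
- bot.job_done(): hands the job in, once; it reports no verdict.
Trained networks look in a picture, given as the dict that the camera call returned (one of the last four; its "shot" number tells which), for a name from the list of things; names that differ only in an ending like _2 or _b are one class to them, and where a whole thing is asked for, a point or a joint stands for the part that bears it (a point fixed in the world has none). Each returns a list of dicts, best first, with "score" (0 to 1); they miss things now and then, are a little off and sometimes report something else, mostly with a low value. They report only what shows in the picture. A call takes as long as a camera call. They do not tell look-alikes from the thing itself.
- bot.trace(picture, thing): "region" (420x560 bool, what is visible of it) and "point" ([column, row] in pixels, amid what is visible of it).
The state is a dict: "clock": time; "qpos": joint angles; "qd": joint speeds; "joint_efforts": joint torques, N m; "position": TCP position; "tool_rot": TCP orientation; "force": force on the tool from outside, world axes, zero at the start; "moment": the same for the moment, N m; "grip_width": finger opening in m.
Only numpy, scipy, OpenCV 4.12 (cv2) and the standard library are available. Lean on these libraries where they do the work, as an engineer would, in place of code of your own. Each camera call takes 0.05 s, during which the arm holds its last target.

## Working session

There is one attempt and no reset: what is moved stays moved. The work goes in short steps, Python scripts to look and compute and a shell command to move; the robot and the scene stay as the last step left them, time stands still between calls to the robot, and variables do not carry over. Pictures are saved under pics/ and viewed, and the job is handed in when it is done.

```bash
mkdir -p pics; ls; python3 - <<'E'
from workcell import bot
import cv2
print(bot.observe()); print(bot.grasp_offset)
for n in("top","side"):
    f=bot.grab_frame(n); cv2.imwrite(f"pics/{n}0.png",f["pixels"]); print({k:v for k,v in f.items() if k!="pixels"})
E
```

```text
pics
{'clock': 0.0, 'qpos': array([ 1.05887384,  0.52201123, -0.03632037,  1.60001712,  0.02116117,
        1.02110637, -0.11285012]), 'qd': array([-0.00073839,  0.00074929, -0.00162219, -0.00206787,  0.00098471,
        0.00054075,  0.00080293]), 'joint_efforts': array([ 1.07505534e-04, -9.27126861e+01,  1.97986096e+00, -3.69940174e+01,
        1.77445990e-02,  8.09024263e-03, -7.95985511e-05]), 'position': array([ 0.26700838, -0.56470862,  0.23072427]), 'tool_rot': array([-3.14043513e+00,  5.41345676e-05,  4.41636190e-01]), 'force': array([-0.17680976, -0.31344991,  0.4617832 ]), 'moment': array([ 0.03601428,  0.0081266 , -0.05229988]), 'grip_width': 0.08506457653847756}
0.0187
{'vertical_fov': 51.91124430213554, 'cx': 280.18353243503924, 'cy': 210.69699761360573, 'R': array([[ 0.02311588, -0.99973107,  0.00185528],
       [-0.99067082, -0.02315561, -0.13429496],
       [ 0.13430181,  0.00126637, -0.99093967]]), 't': array([-0.01640054,  0.50874228,  1.15436346]), 'shot': 1}
{'vertical_fov': 54.69785622540273, 'cx': 278.71839372227583, 'cy': 211.78466137779682, 'R': array([[-0.96808318, -0.25013054, -0.01580082],
       [-0.15482461,  0.64641481, -0.7471126 ],
       [ 0.19708957, -0.72082079, -0.66450966]]), 't': array([0.49225126, 0.1056908 , 1.18969879]), 'shot': 2}
```

View pics/top0.png

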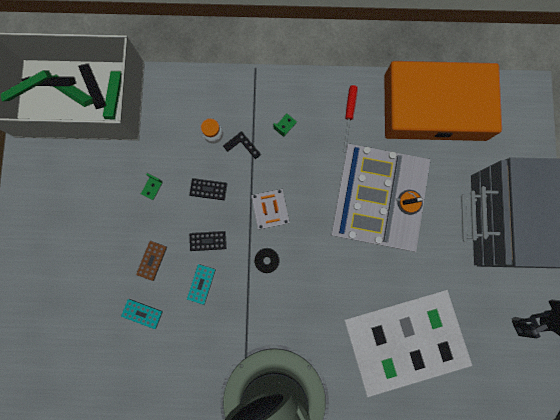

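View pics/side0.png

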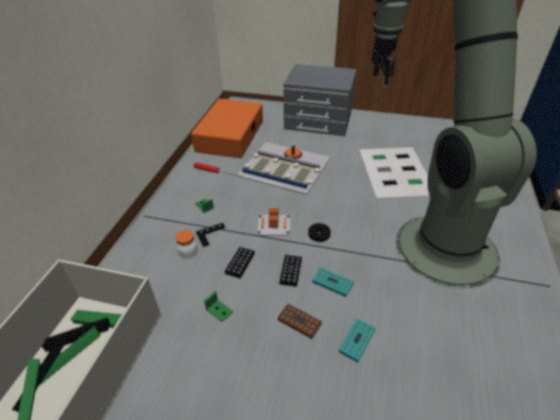

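```bash
cat > h.py <<'E'
from workcell import bot
import numpy as np, cv2
from scipy.spatial.transform import Rotation as Ro
def cam(f):
    F=210/np.tan(np.radians(f["vertical_fov"]/2)); return F,f["cx"],f["cy"],np.array(f["R"]),np.array(f["t"])
def back(f,uv,z):
    F,cx,cy,R,t=cam(f); uv=np.atleast_2d(uv).astype(float)
    d=np.c_[(uv[:,0]-cx)/F,(uv[:,1]-cy)/F,np.ones(len(uv))]@R
    c=-R.T@t; s=(z-c[2])/d[:,2]; return c+d*s[:,None]
def proj(f,X):
    F,cx,cy,R,t=cam(f); p=np.atleast_2d(X)@R.T+t; return np.c_[F*p[:,0]/p[:,2]+cx,F*p[:,1]/p[:,2]+cy]
def crop(f,name,x0,y0,w,h,k):
    im=f["pixels"][y0:y0+h,x0:x0+w]; cv2.imwrite(f"pics/{name}.png",cv2.resize(im,None,fx=k,fy=k,interpolation=cv2.INTER_CUBIC))
def st():
    o=bot.observe(); print("t",round(o["clock"],2),"p",o["position"].round(4),"rpy",o["tool_rot"].round(3),"F",o["force"].round(1),"w",round(o["grip_width"],4),"q",o["qpos"].round(2)); return o
E
python3 - <<'E'
from h import *
f=bot.grab_frame("top")
crop(f,"jig",320,130,130,130,5); crop(f,"pl",120,100,180,140,4);
crop(f,"mat",340,280,140,120,4)
for n in("plate_a","stand","jig","cam","jaw"):
    for d in bot.trace(f,n)[:7]:
        m=d["region"].astype(np.uint8); r=cv2.minAreaRect(np.argwhere(m)[:,::-1].astype(np.float32))
        z={"plate_a":.016,"stand":.05,"jig":.01,"cam":.02,"jaw":.022}[n]
        b=back(f,cv2.boxPoints(r),z); c=back(f,[r[0]],z)[0]
        e=b[1]-b[0]; e2=b[2]-b[1]
        print(n,round(d["score"],2),d["point"],"px",m.sum(),"c",c.round(4),np.linalg.norm(e).round(3),np.degrees(np.arctan2(e[1],e[0])).round(1),np.linalg.norm(e2).round(3))
E
```

```text
plate_a 0.98 [209.0, 189.7] px 627 c [0.5685 0.1997 0.016 ] 0.052 -5.1 0.101
plate_a 0.98 [153.1, 258.8] px 719 c [0.3669 0.3459 0.016 ] 0.103 -19.3 0.056
plate_a 0.66 [140.0, 312.9] px 724 c [0.2218 0.364  0.016 ] 0.053 -16.0 0.101
plate_a 0.62 [206.9, 240.1] px 635 c [0.4227 0.195  0.016 ] 0.099 -85.5 0.052
plate_a 0.62 [201.4, 285.0] px 715 c [0.3053 0.2075 0.016 ] 0.1 -14.5 0.056
stand 0.93 [271.7, 208.8] px 1071 c [0.5124 0.0225 0.05  ] 0.085 -76.6 0.098
stand 0.28 [244.4, 146.1] px 330 c [0.6753 0.1064 0.05  ] 0.068 -48.7 0.084
jig 0.93 [383.1, 196.8] px 7933 c [ 0.5586 -0.2896  0.01  ] 0.273 -9.5 0.246
cam 0.88 [409.3, 201.9] px 392 c [ 0.5482 -0.3672  0.02  ] 0.062 -88.7 0.06
jaw 0.74 [351.3, 188.6] px 447 c [ 0.5739 -0.1966  0.022 ] 0.245 -10.0 0.017
jaw 0.39 [412.0, 199.9] px 321 c [ 0.548  -0.3694  0.022 ] 0.057 -62.2 0.052
```

```bash
ls pics
```

```text
jig.png
mat.png
pl.png
side0.png
top0.png
```

View pics/jig.png

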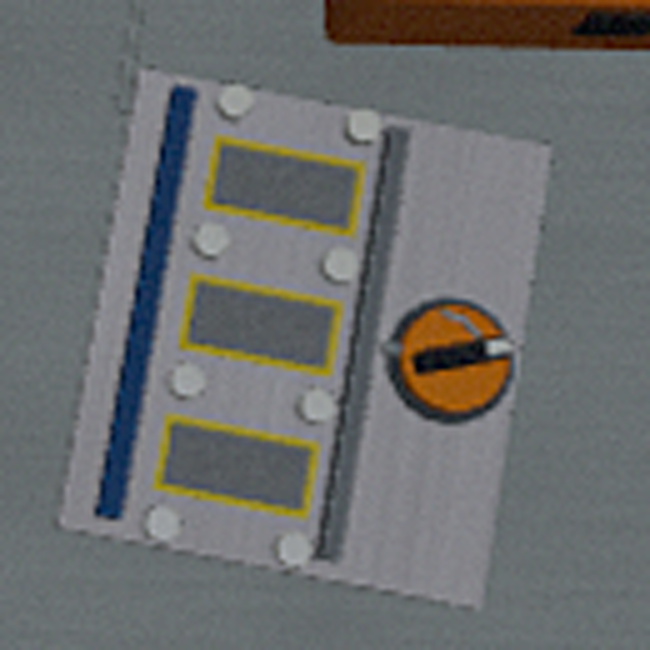

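View pics/pl.png

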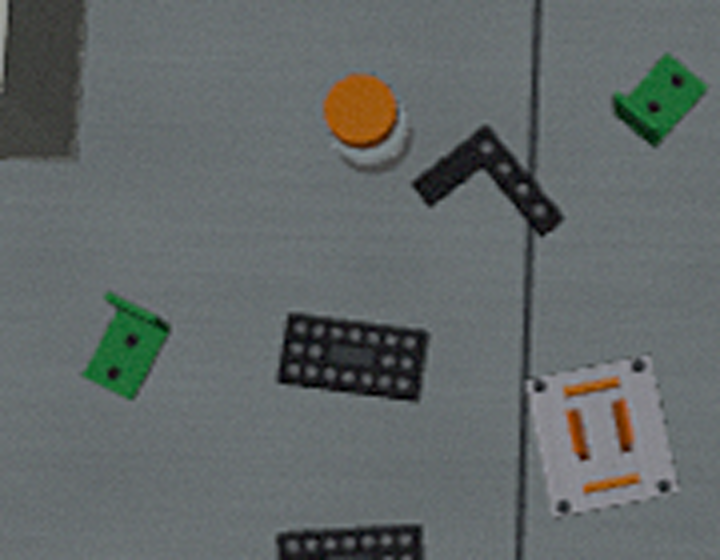

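View pics/mat.png

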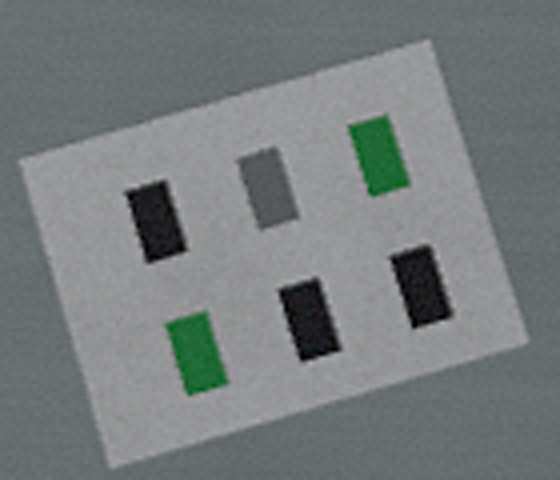

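```bash
python3 - <<'E'
from h import *
f=bot.grab_frame("top")
px=np.array([(236,101),(363,125),(211,240),(341,265),(187,380),(317,405),(163,523),(294,549)])/5+[320,130]-.4
own=np.array([(x,y) for x in(.123,.041,-.041,-.123) for y in(.037,-.037)])
W=back(f,px,.018)[:,:2]
mo,mw=own.mean(0),W.mean(0)
H=(own-mo).T@(W-mw); a=np.arctan2(H[0,1]-H[1,0],H[0,0]+H[1,1])
R=np.array([[np.cos(a),-np.sin(a)],[np.sin(a),np.cos(a)]])
t=mw-R@mo; print("jig",t,np.degrees(a)); print((W-(own@R.T+t)).round(4))
for n,p in dict(bay0=(-.082,.007),bay1=(0,.007),bay2=(.082,.007),cam=(0,-.108)).items(): print(n,R@p+t)
hsv=cv2.cvtColor(f["pixels"],cv2.COLOR_BGR2HSV)
m=cv2.inRange(hsv,(5,150,90),(20,255,255)); 
mm=m.copy(); mm[:180]=0;mm[225:]=0;mm[:,:390]=0;mm[:,430:]=0
c,r=cv2.minEnclosingCircle(np.argwhere(mm)[:,::-1].astype(np.float32)); print("cam disc",c,r,back(f,[c],.02))
ms=m.copy(); ms[:180]=0; ms[235:]=0; ms[:,:250]=0; ms[:,300:]=0
n,l,s,cc=cv2.connectedComponentsWithStats(ms)
for i in range(1,n): print(s[i],cc[i],back(f,[cc[i]],.016)[0].round(4),back(f,[cc[i]],.057)[0].round(4))
# stand foot corners from trace
E
```

```text
jig [ 0.56462724 -0.2625843 ] -9.702510219975496
[[-0.0001 -0.0004]
 [ 0.      0.0003]
 [-0.0004  0.0002]
 [-0.0006 -0.0001]
 [ 0.0002  0.    ]
 [ 0.0002  0.0003]
 [ 0.0005 -0.0004]
 [ 0.0002 -0.    ]]
bay0 [ 0.48497989 -0.24186475]
bay1 [ 0.56580697 -0.25568442]
bay2 [ 0.64663405 -0.26950409]
cam [ 0.54642573 -0.36903947]
cam disc (410.4375, 201.21875) 10.92263412475586 [[ 0.54621012 -0.36839133  0.02      ]]
[261 195  14   4  26] [267.19230769 196.42307692] [0.5511 0.0329 0.016 ] [0.5442 0.0316 0.057 ]
[273 200   5  11  31] [275.29032258 205.32258065] [0.5263 0.0095 0.016 ] [0.5203 0.009  0.057 ]
[262 203   5  10  29] [263.75862069 207.5862069 ] [0.5192 0.0416 0.016 ] [0.5134 0.04   0.057 ]
[266 219  14   4  27] [272.25925926 220.44444444] [0.4835 0.0169 0.016 ] [0.4789 0.0161 0.057 ]
```

```bash
cat >> h.py <<'E'
from scipy.optimize import least_squares
def cur():
    o=bot.observe(); return o["position"],Ro.from_euler("xyz",o["tool_rot"])
def comp(p,r,row,n):
    row=np.array(row)
    for _ in range(n):
        p=p+r.apply(row[:3]*.025); r=r*Ro.from_rotvec(row[3:]*2*np.pi)
    return p,r
def rep(pt,rt,n,start=None):
    "constant row, repeated n times, from current to target"
    p,r=start or cur()
    w0=(r.inv()*rt).as_rotvec()/n/2/np.pi
    def res(x):
        a,b=comp(p,r,np.r_[x,w0],n); return (a-pt)
    s=least_squares(res,np.zeros(3)); row=np.r_[s.x,w0]
    print(n,"rows",row.round(4).tolist(), "max", abs(row[:3]).max().round(2), "deg/row",(np.linalg.norm(w0)*360).round(1)); return row
def down(yaw_y): # tool pointing down, tool y along world angle yaw_y(deg)
    return tilt(yaw_y,0,0)
def tilt(yang,a,_=0):
    """tool y along horizontal world angle yang(deg); z = down leaning by a(deg) toward direction n = yang+90deg"""
    y=np.array([np.cos(np.radians(yang)),np.sin(np.radians(yang)),0]); n=np.array([-y[1],y[0],0])
    a=np.radians(a); z=np.cos(a)*np.array([0,0,-1.])+np.sin(a)*n; x=np.cross(y,z)
    return Ro.from_matrix(np.c_[x,y,z])
import json,os
def log():
    o=bot.observe(); open("log.jsonl","a").write(json.dumps([o["qpos"].tolist(),o["position"].tolist(),o["tool_rot"].tolist()])+"\n")
E
python3 - <<'E'
from h import *
st();log()
rep(np.array([.5463,-.3688,.13]),down(11),14)
E
```

```text
t 0.45 p [ 0.2672 -0.565   0.2312] rpy [-3.141  0.     0.442] F [ 0.6  0.3 -0.5] w 0.0857 q [ 1.06  0.52 -0.04  1.6   0.02  1.02 -0.11]
14 rows [0.948, 0.4492, 0.2892, -0.0, -0.0, -0.015] max 0.95 deg/row 5.4
```

```bash
python3 - <<'E'
from h import *
s=(cur())
a=np.array([.34,-.36,.23]); r1=down(-30)
rep(a,r1,8)
rep(np.array([.5463,-.3688,.12]),down(11),8,(a,r1))
E
```

```text
8 rows [0.9567, -0.5514, 0.0061, -0.0, 0.0, -0.012] max 0.96 deg/row 4.3
8 rows [0.1762, 1.0396, 0.55, 0.0, 0.0, -0.0142] max 1.04 deg/row 5.1
```

```bash
python3 -m handwheel '[[0.957,-0.551,0,0,0,-0.012],[0.957,-0.551,0,0,0,-0.012],[0.957,-0.551,0,0,0,-0.012],[0.957,-0.551,0,0,0,-0.012],[0.957,-0.551,0,0,0,-0.012],[0.957,-0.551,0,0,0,-0.012],[0.957,-0.551,0,0,0,-0.012],[0.957,-0.551,0,0,0,-0.012]]' -1
python3 - <<'E'
from h import *
st();log()
rep(np.array([.5463,-.3688,.12]),down(11),9)
E
```

```text
clock: 1.45
position: [0.3409, -0.3582, 0.2314]
tool_rot: [3.141, -0.0, 1.05]
force: [1.1, -0.7, 0.3]
grip_width: 0.0852
t 1.45 p [ 0.3409 -0.3582  0.2314] rpy [ 3.141 -0.     1.05 ] F [ 1.1 -0.7  0.3] w 0.0852 q [ 0.88  0.32 -0.24  1.93  0.1   0.9   0.07]
9 rows [0.1418, 0.9227, 0.4952, 0.0, 0.0, -0.0126] max 0.92 deg/row 4.5
```

```bash
python3 -m handwheel '[[0.142,0.923,0.495,0,0,-0.0126],[0.142,0.923,0.495,0,0,-0.0126],[0.142,0.923,0.495,0,0,-0.0126],[0.142,0.923,0.495,0,0,-0.0126],[0.142,0.923,0.495,0,0,-0.0126],[0.142,0.923,0.495,0,0,-0.0126],[0.142,0.923,0.495,0,0,-0.0126],[0.142,0.923,0.495,0,0,-0.0126]]'
python3 - <<'E'
from h import *
st();log()
E
python3 -m handwheel '[[0.142,0.923,0.495,0,0,-0.0126],[0,0,0,0,0,0]]'
python3 - <<'E'
from h import *
st();log()
rep(np.array([.5463,-.3688,.025]),down(10),5)
E
```

```text
clock: 2.45
position: [0.5243, -0.3766, 0.132]
tool_rot: [3.141, -0.0, 1.683]
force: [-0.0, 0.6, 0.3]
grip_width: 0.0853
t 2.45 p [ 0.5243 -0.3766  0.132 ] rpy [ 3.141 -0.     1.683] F [-0.   0.6  0.3] w 0.0853 q [ 0.76  0.68 -0.35  1.61  0.28  0.9   0.42]
clock: 2.7
position: [0.547, -0.3693, 0.1189]
tool_rot: [3.142, -0.002, 1.762]
force: [-0.8, -0.1, 0.4]
grip_width: 0.0855
t 2.7 p [ 0.547  -0.3693  0.1189] rpy [ 3.142e+00 -2.000e-03  1.762e+00] F [-0.8 -0.1  0.4] w 0.0855 q [ 0.74  0.72 -0.36  1.58  0.3   0.9   0.46]
5 rows [0.0039, -0.0051, 0.7515, 0.0, -0.0001, 0.0005] max 0.75 deg/row 0.2
```

```bash
python3 -m handwheel '[[0,0,0.75,0,0,0],[0,0,0.75,0,0,0],[0,0,0.75,0,0,0],[0,0,0.75,0,0,0],[0,0,0.7,0,0,0],[0,0,0,0,0,0]]'
python3 -m handwheel '[[0,0,0,0,0,0],[0,0,0,0,0,0],[0,0,0,0,0,0],[0,0,0,0,0,0],[0,0,0,0,0,0],[0,0,0,0,0,0]]' 1 30
python3 - <<'E'
from h import *
o=st();log();print(o["moment"])
f=bot.grab_frame("top");crop(f,"c1",320,130,130,130,5)
E
```

```text
clock: 3.45
position: [0.5451, -0.3712, 0.0258]
tool_rot: [-3.14, -0.002, 1.758]
force: [0.2, 0.3, 0.1]
grip_width: 0.0854
clock: 4.2
position: [0.5466, -0.3717, 0.0279]
tool_rot: [3.14, 0.001, 1.758]
force: [5.2, 0.1, 4.2]
grip_width: 0.011
t 4.2 p [ 0.5466 -0.3717  0.0279] rpy [3.140e+00 1.000e-03 1.758e+00] F [5.2 0.1 4.2] w 0.011 q [ 0.71  0.84 -0.32  1.61  0.36  0.75  0.41]
[ 0.00662865 -1.08731272  0.0178039 ]
```

View pics/c1.png

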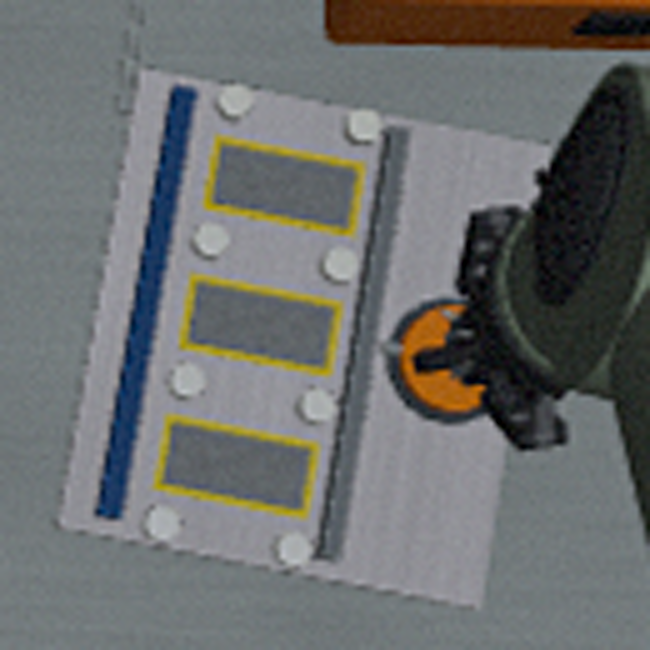

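```bash
python3 -m handwheel '[[0,0,0,0,0,-0.024],[0,0,0,0,0,-0.024],[0,0,0,0,0,-0.024],[0,0,0,0,0,-0.024]]'
python3 - <<'E'
from h import *
o=st();log();print(o["moment"])
p=np.array([.5463,-.3688]);print(p-o["position"][:2], cur()[1].inv().apply(np.r_[p-o["position"][:2],0])/.025)
E
```

```text
clock: 4.75
position: [0.5479, -0.3711, 0.028]
tool_rot: [3.139, 0.003, 2.366]
force: [13.4, 3.2, -2.1]
grip_width: 0.0111
t 4.75 p [ 0.5479 -0.3711  0.028 ] rpy [3.139e+00 3.000e-03 2.366e+00] F [13.4  3.2 -2.1] w 0.0111 q [ 0.81  0.87 -0.47  1.6   0.51  0.79  0.91]
[ 0.49757389 -2.89886866 -0.11863681]
[-0.00159035  0.00227932] [ 0.1092464   0.02060103 -0.00023469]
```

```bash
python3 -m handwheel '[[-0.043,0.042,0,0,0,-0.024],[0,0,0,0,0,-0.024],[0,0,0,0,0,-0.024],[0,0,0,0,0,-0.02],[0,0,0,0,0,0]]'
python3 - <<'E'
from h import *
o=st();log();print(o["moment"])
E
```

```text
clock: 5.38
position: [0.5487, -0.3699, 0.0279]
tool_rot: [3.139, 0.002, 2.942]
force: [7.6, 9.2, 6.8]
grip_width: 0.0109
t 5.38 p [ 0.5487 -0.3699  0.0279] rpy [3.139e+00 2.000e-03 2.942e+00] F [7.6 9.2 6.8] w 0.0109 q [ 0.88  0.9  -0.61  1.6   0.63  0.85  1.39]
[ 1.87385025 -1.50393424 -0.02212463]
```

```bash
python3 -m handwheel '[[0,0,0,0,0,-0.008],[0,0,0,0,0,0]]'
python3 - <<'E'
from h import *
o=st();log();print(o["moment"])
E
```

```text
clock: 5.62
position: [0.5487, -0.3698, 0.0279]
tool_rot: [3.139, 0.002, 2.991]
force: [5.9, 8.8, 5.8]
grip_width: 0.0111
t 5.62 p [ 0.5487 -0.3698  0.0279] rpy [3.139e+00 2.000e-03 2.991e+00] F [5.9 8.8 5.8] w 0.0111 q [ 0.89  0.9  -0.62  1.6   0.64  0.85  1.43]
[ 1.9769426  -1.46377185 -0.37150828]
```

```bash
python3 -m handwheel '[[0,0,0,0,0,0],[0,0,0,0,0,0],[0,0,0,0,0,0],[0,0,-0.8,0,0,0],[0,0,-1,0,0,0],[0,0,-1,0,0,0],[0,0,-1,0,0,0],[0,0,-1,0,0,0]]' -1
python3 - <<'E'
from h import *
o=st();log()
f=bot.grab_frame("top");crop(f,"c2",320,130,130,130,5)
from scipy.optimize import least_squares
import json
D=[json.loads(l) for l in open("log.jsonl")]
E
```

```text
clock: 6.62
position: [0.5475, -0.3718, 0.1504]
tool_rot: [-3.141, 0.001, 2.989]
force: [-1.5, -0.4, -0.4]
grip_width: 0.0853
t 6.62 p [ 0.5475 -0.3718  0.1504] rpy [-3.141e+00  1.000e-03  2.989e+00] F [-1.5 -0.4 -0.4] w 0.0853 q [ 0.94  0.75 -0.7   1.54  0.54  1.04  1.52]
```

View pics/c2.png

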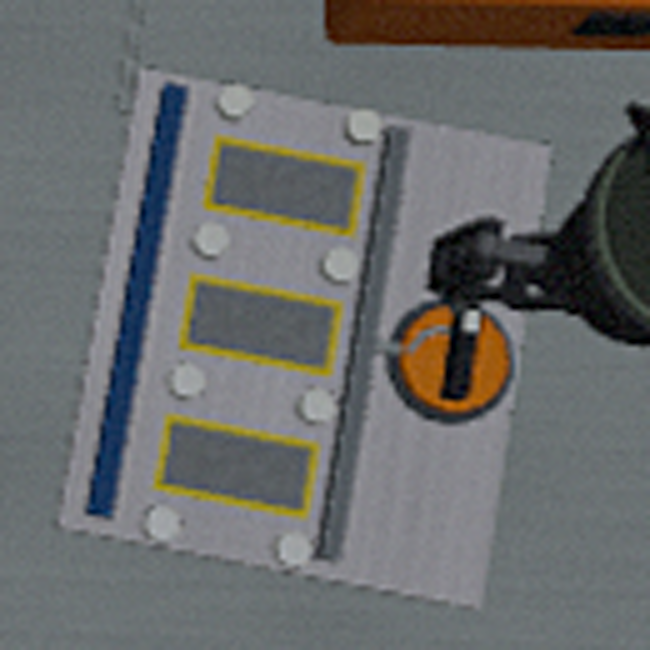

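```bash
cat > kin.py <<'E'
from h import *
import itertools
def rz(a): return Ro.from_euler("z",a)
def ry(a): return Ro.from_euler("y",a)
def fk(q,par,sg):
    o1,h,a,e,e2,b,w,c,o7=par
    r=rz(sg[0]*q[0]+o1); p=np.array([0,0,h])
    r=r*ry(q[1])*rz(sg[1]*q[2]); p=p+r.apply([e,0,a])
    r=r*ry(q[3]); p=p+r.apply([e2,0,0])
    r=r*rz(sg[2]*q[4]); p=p+r.apply([0,0,b])
    r=r*ry(q[5]); p=p+r.apply([w,0,0])
    r=r*rz(sg[3]*q[6]+o7); p=p+r.apply([0,0,c]); return p,r
def data(): return [json.loads(l) for l in open("log.jsonl")]
def fit():
    D=data(); best=None
    for sg in itertools.product((1,-1),repeat=4):
        for o1 in (0,1.57,3.14,-1.57):
          for o7 in (0,1.57,3.14,-1.57):
            def res(x):
                R=[]
                for q,p,t in D:
                    a,b=fk(q,x,sg); R+=list(a-p)+list(.3*(b.inv()*Ro.from_euler("xyz",t)).as_rotvec())
                reg=.002*(np.array(x)-[o1,.3,.4,0,0,.4,0,.25,o7])
                return np.array(R+list(reg))
            s=least_squares(res,[o1,.3,.4,0,0,.4,0,.25,o7],max_nfev=25)
            if best is None or s.cost<best[0]: best=(s.cost,s.x,sg,res(s.x))
    return best
if __name__=="__main__":
    b=fit(); print(b[0],b[1].round(4),b[2]); print(np.abs(b[3][:-9]).max())
    json.dump([b[1].tolist(),b[2]],open("kin.json","w"))
E
wc -l log.jsonl; time python3 kin.py
```

```text
9 log.jsonl
0.00021723440935012884 [-0.0962  0.7825  0.5439  0.0325  0.0289  0.4112  0.0092  0.7776  1.4746] (-1, -1, -1, -1)
0.010410295890712462
real	1m47.206s
user	1m44.670s
sys	0m0.172s
```

```bash
python3 - <<'E'
from h import *
a=np.array([.52,-.17,.25]);r=down(40)
rep(a,r,9)
rep(np.array([.517,-.05,.25]),tilt(13,50),8,(a,r))
E
```

```text
9 rows [0.533, 0.7581, -0.4302, -0.0, 0.0001, 0.0127] max 0.76 deg/row 4.6
8 rows [0.5141, 0.2733, 0.2168, -0.0041, 0.017, 0.0088] max 0.51 deg/row 7.1
```

```bash
python3 -m handwheel '[[0.533,0.758,-0.43,0,0,0.0127],[0.533,0.758,-0.43,0,0,0.0127],[0.533,0.758,-0.43,0,0,0.0127],[0.533,0.758,-0.43,0,0,0.0127],[0.533,0.758,-0.43,0,0,0.0127],[0.533,0.758,-0.43,0,0,0.0127],[0.533,0.758,-0.43,0,0,0.0127],[0.533,0.758,-0.43,0,0,0.0127]]'
python3 -c "
from h import *
st();log()"
python3 -m handwheel '[[0.533,0.758,-0.43,0,0,0.0127],[0.514,0.273,0.217,-0.004,0.017,0.0088],[0.514,0.273,0.217,-0.004,0.017,0.0088],[0.514,0.273,0.217,-0.004,0.017,0.0088],[0.514,0.273,0.217,-0.004,0.017,0.0088]]'
python3 -c "
from h import *
st();log()"
python3 -m handwheel '[[0.514,0.273,0.217,-0.004,0.017,0.0088],[0.514,0.273,0.217,-0.004,0.017,0.0088],[0.514,0.273,0.217,-0.004,0.017,0.0088],[0.514,0.273,0.217,-0.004,0.017,0.0088],[0,0,0,0,0,0]]'
python3 -c "
from h import *
st();log()"
```

```text
clock: 7.68
position: [0.5145, -0.1915, 0.2355]
tool_rot: [3.141, 0.002, 2.348]
force: [1.0, 0.8, -0.6]
grip_width: 0.0855
t 7.67 p [ 0.5145 -0.1915  0.2355] rpy [3.141e+00 2.000e-03 2.348e+00] F [ 1.   0.8 -0.6] w 0.0855 q [ 0.73  0.46 -0.65  1.78  0.32  1.01  0.73]
clock: 8.3
position: [0.5105, -0.1092, 0.2337]
tool_rot: [3.084, -0.437, 2.058]
force: [-0.5, 0.0, -0.5]
grip_width: 0.0857
t 8.3 p [ 0.5105 -0.1092  0.2337] rpy [ 3.084 -0.437  2.058] F [-0.5  0.  -0.5] w 0.0857 q [ 0.77  0.61 -0.69  1.65 -0.02  1.22  0.62]
clock: 8.93
position: [0.5152, -0.0501, 0.2443]
tool_rot: [-3.136, -0.871, 1.796]
force: [-0.6, -0.0, 0.7]
grip_width: 0.0854
t 8.93 p [ 0.5152 -0.0501  0.2443] rpy [-3.136 -0.871  1.796] F [-0.6 -0.   0.7] w 0.0854 q [ 0.84  0.77 -0.73  1.61 -0.31  1.32  0.54]
```

```bash
python3 - <<'E'
from kin import *
D=data()
for sg in [(-1,-1,-1,-1),(-1,-1,-1,1),(-1,-1,1,-1),(-1,1,-1,-1),(1,1,1,1)]:
  for o1 in (0,3.14):
   for o7 in (1.57,-1.57):
    def res(x):
        R=[]
        for q,p,t in D:
            a,b=fk(q,x,sg); R+=list(a-p)+list(.3*(b.inv()*Ro.from_euler("xyz",t)).as_rotvec())
        return np.array(R)
    s=least_squares(res,[o1,.35,.4,0,0,.4,0,.25,o7],max_nfev=100)
    print(sg,s.cost,s.x.round(4),np.abs(s.fun).max())
E
```

```text
(-1, -1, -1, -1) 0.0008301801069058181 [-0.0852  0.2974  0.539   0.031   0.0079  0.3636 -0.0158  0.3344  1.4888] 0.019520861478277945
(-1, -1, -1, -1) 0.0008301801069059804 [-0.0852  0.2974  0.539   0.031   0.0079  0.3636 -0.0158  0.3344  1.4888] 0.019520863407252915
(-1, -1, -1, -1) 0.20672411528052445 [ 2.8621  0.0111 -0.1993  0.6705  0.0472 -0.3372  0.7818 -0.4546  4.421 ] 0.5106645037162449
(-1, -1, -1, -1) 0.20672411523567194 [ 2.8621  0.0111 -0.1993  0.6705  0.0473 -0.3372  0.7818 -0.4546 -1.8622] 0.5106664267218851
(-1, -1, -1, 1) 0.5483109694043098 [-0.0754  0.2856  0.5357  0.031  -0.0067  0.3608 -0.0099  0.3326  0.1005] 0.49064682654375624
(-1, -1, -1, 1) 0.5483109694043256 [-0.0754  0.2856  0.5357  0.031  -0.0067  0.3608 -0.0099  0.3326  0.1005] 0.49064682680594446
(-1, -1, -1, 1) 0.7481337418595372 [ 2.8493 -0.0039 -0.2027  0.6697  0.028  -0.34    0.7884 -0.456   3.002 ] 0.49311168647991793
(-1, -1, -1, 1) 0.7481337416481381 [ 2.8493 -0.0039 -0.2027  0.6697  0.028  -0.34    0.7885 -0.456  -3.2812] 0.49311291309090033
(-1, -1, 1, -1) 0.28905028921749376 [-0.065   0.1351  0.
[... 766 characters left out ...]
0.0978  0.5729  1.1658 -0.0613  0.2898 -0.4007  4.2762] 0.3264627962411583
(-1, 1, -1, -1) 0.5237181046550918 [ 3.4502  0.7987  0.0978  0.5729  1.1658 -0.0613  0.2898 -0.4007 -2.007 ] 0.326463323704769
(1, 1, 1, 1) 1.2754075420444808 [-1.571  -0.6452  0.2939  0.0887 -0.811  -0.2961  0.0522  0.1578 -1.4501] 0.7725840978103267
(1, 1, 1, 1) 1.2754075447968471 [-1.571  -0.6452  0.294   0.0887 -0.8109 -0.296   0.0522  0.1578 -1.4501] 0.7725836486223864
(1, 1, 1, 1) 1.2754075444358413 [ 4.7121 -0.6454  0.2938  0.0888 -0.8112 -0.2962  0.0523  0.1577  4.833 ] 0.772586312237424
(1, 1, 1, 1) 1.2754075424270408 [ 4.7122 -0.6452  0.2939  0.0887 -0.811  -0.2961  0.0522  0.1578 -1.4501] 0.7725840213432659
```

```bash
cat > ik.py <<'E'
from kin import *
par=[-0.0852,0.2974,0.539,0.031,0.0079,0.3636,-0.0158,0.3344,1.4888]; sg=(-1,-1,-1,-1)
lo=np.array([-2.91,-.3,-1.5,.17,-1.26,.16,-2.52]);hi=np.array([2.91,2.13,1.42,2.43,4.41,1.93,2.52])
def ik(p,r,q0):
    def res(q):
        a,b=fk(q,par,sg); return np.r_[a-p,.3*(b.inv()*r).as_rotvec(),.003*(q-q0)]
    s=least_squares(res,np.clip(q0,lo+.01,hi-.01),bounds=(lo,hi),max_nfev=60)
    e=np.abs(s.fun[:6]).max(); return s.x,e
E
python3 - <<'E'
from ik import *
q0=bot.observe()["qpos"]
def run(name,p,yang,a):
    for yy in (yang,yang+180):
        aa=a if yy==yang else -a
        q,e=ik(np.array(p),tilt(yy,aa),q0 if yy==yang else q0+[0,0,0,0,0,0,-1.5])
        m=np.minimum(q-lo,hi-q)
        print(name,yy,aa,"err",e.round(3),"q",q.round(2),"minmargin",m.min().round(2),m.argmin()+1)
for a in(-60,-45,-30,30,45,60):
    run("stand",[.517,.025,.06],13,a)
for a in(-50,-30,30,50):
    run("p1",[.5685,.2,.012],-5,a);run("p2",[.4227,.195,.012],4.5,a); run("bay1",[.566,-.256,.018],-9.7,a)
E
```

```text
stand 13 -60 err 0.0 q [-0.42  0.97 -0.37  1.94  1.23  1.42 -1.49] minmargin 0.49 4
stand 193 60 err 0.028 q [-1.44  1.61  1.42  2.09 -0.99  0.66 -2.52] minmargin 0.0 3
stand 13 -45 err 0.0 q [-0.26  0.85 -0.46  2.    1.22  1.21 -1.39] minmargin 0.43 4
stand 193 45 err 0.004 q [-1.35  1.45  1.42  2.03 -0.95  0.78 -2.52] minmargin 0.0 3
stand 13 -30 err 0.0 q [-0.15  0.73 -0.42  2.04  1.11  0.92 -1.18] minmargin 0.39 4
stand 193 30 err 0.0 q [-1.18  1.11  1.2   2.05 -0.83  0.65 -2.52] minmargin 0.0 7
stand 13 30 err 0.0 q [ 0.52  0.81 -0.55  1.89 -0.14  0.73  0.42] minmargin 0.54 4
stand 193 -30 err 0.0 q [ 0.24  0.74 -0.14  1.89 -0.52  0.83 -2.36] minmargin 0.16 7
stand 13 45 err 0.0 q [ 0.66  0.96 -0.63  1.79 -0.23  0.9   0.56] minmargin 0.64 4
stand 193 -45 err 0.0 q [ 0.4   0.87 -0.23  1.79 -0.58  1.02 -2.26] minmargin 0.26 7
stand 13 60 err 0.0 q [ 0.74  1.12 -0.68  1.69 -0.3   1.09  0.65] minmargin 0.74 4
stand 193 -60 err 0.0 q [ 0.51  1.01 -0.29  1.68 -0.61  1.22 -2.2 ] minmargin 0.32 7
p1 -5 -50 err 0.0 q [-0.73  1.1  -0.02  1.3   0.62  1.45 -1.14] minmargin 0.48 6
p1 175 50 
[... 1196 characters left out ...]
1.17  0.3  -2.09] minmargin 0.09 5
bay1 -9.7 30 err 0.0 q [ 0.83  0.96 -0.43  1.55 -0.15  0.92  0.47] minmargin 0.76 6
bay1 170.3 -30 err 0.0 q [ 0.6   0.92 -0.04  1.55 -0.51  1.   -2.39] minmargin 0.13 7
p1 -5 50 err 0.0 q [ 0.51  1.13 -0.79  1.95 -0.55  0.34  0.52] minmargin 0.18 6
p1 175 -50 err 0.0 q [ 0.28  0.99 -0.42  1.94 -1.11  0.59 -2.16] minmargin 0.15 5
p2 4.5 50 err 0.0 q [ 0.61  1.15 -0.85  2.24 -0.44  0.21  0.6 ] minmargin 0.05 6
p2 184.5 -50 err 0.0 q [ 0.34  0.97 -0.43  2.22 -1.19  0.54 -1.82] minmargin 0.07 5
bay1 -9.7 50 err 0.0 q [ 0.97  1.15 -0.54  1.37 -0.26  1.19  0.6 ] minmargin 0.74 6
bay1 170.3 -50 err 0.0 q [ 0.78  1.08 -0.18  1.37 -0.57  1.29 -2.32] minmargin 0.2 7
```

```bash
cat >> h.py <<'E'
def fitbox(f,region,x,y,yaw,dims=(.05,.1,.016),zc=.008):
    """fit box silhouette (sx along yaw dir) to region"""
    from scipy.optimize import minimize
    reg=region.astype(np.float32); ys,xs=np.where(region); x0,x1,y0,y1=xs.min()-8,xs.max()+8,ys.min()-8,ys.max()+8
    K=8; sub=reg[y0:y1,x0:x1]
    C=np.array([[i,j,k] for i in(-.5,.5) for j in(-.5,.5) for k in(-.5,.5)])*dims
    def cost(v):
        X=C@Ro.from_euler("z",v[2]).as_matrix().T+[v[0],v[1],zc]
        p=(proj(f,X)-[x0,y0]+.5)*K*16
        h=cv2.convexHull(p.astype(np.int32).reshape(-1,1,2))
        im=np.zeros((sub.shape[0]*K,sub.shape[1]*K),np.uint8); cv2.fillConvexPoly(im,h,1,shift=4)
        a=cv2.resize(im.astype(np.float32),(sub.shape[1],sub.shape[0]),interpolation=cv2.INTER_AREA)
        return np.abs(a-sub).sum()
    s=minimize(cost,[x,y,yaw],method="Nelder-Mead",options=dict(initial_simplex=[[x,y,yaw],[x+.006,y,yaw],[x,y+.006,yaw],[x,y,yaw+.1]],xatol=1e-4,fatol=.1))
    return s.x,s.fun
def plates(f):
    for d in bot.trace(f,"plate_a"):
        c=back(f,[d["point"]],.016)[0]; m=d["region"]
        col=f["pixels"][m].mean(0)
        r=cv2.minAreaRect(np.argwhere(m)[:,::-1].astype(np.float32)); b=back(f,cv2.boxPoints(r),.016); e=b[1]-b[0]; e2=b[2]-b[1]
        if np.linalg.norm(e)>np.linalg.norm(e2): e=e2
        yaw=np.arctan2(e[1],e[0]); yaw=(yaw+np.pi/2)%np.pi-np.pi/2
        v,fn=fitbox(f,m,c[0],c[1],yaw)
        print(round(d["score"],2),"col",col.round(),"xy",v[:2].round(4),"yaw",np.degrees(v[2]).round(1),"cost",round(fn,1),"px",m.sum())
E
python3 - <<'E'
from h import *
f=bot.grab_frame("top");plates(f);crop(f,"t3",120,100,240,200,3)
E
```

```text
0.91 col [49. 46. 45.] xy [0.5708 0.2015] yaw -6.6 cost 54.4 px 620
0.91 col [127. 126.  42.] xy [0.3054 0.2082] yaw 74.1 cost 59.1 px 666
0.84 col [52. 68. 91.] xy [0.3664 0.3485] yaw 72.6 cost 43.0 px 701
0.74 col [120. 120.  38.] xy [0.2217 0.367 ] yaw -19.3 cost 39.6 px 743
0.73 col [52. 49. 48.] xy [0.4244 0.1954] yaw 5.2 cost 44.8 px 658
0.21 col [ 42.  45. 138.] xy [ 0.8346 -0.2059] yaw 65.3 cost 372.4 px 357
```

View pics/t3.png

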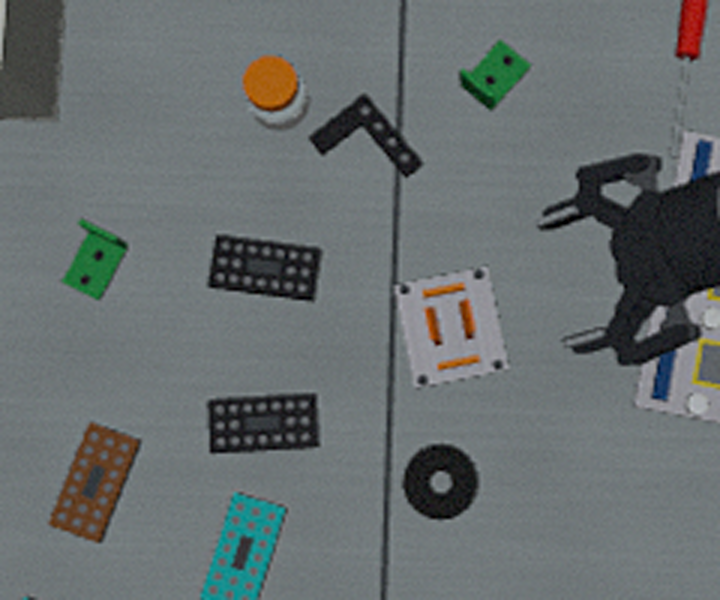

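```bash
python3 - <<'E'
from h import *
T=tilt(-6,-30); g=np.array([.570,.2005,.0065])
hov=g-T.apply([0,0,.12]); print(hov)
rep(hov+[0,0,.03],T,14)
E
```

```text
[0.57627171 0.26017131 0.11042305]
14 rows [0.8564, 0.2667, 0.5125, -0.0007, -0.0156, 0.0041] max 0.86 deg/row 5.8
```

```bash
python3 - <<'E'
from h import *
p,r=cur()
for k in range(2,15,3): print(comp(p,r,[.856,.267,.512,-.0007,-.0156,.0041],k)[0].round(3))
E
```

```text
[ 0.518 -0.     0.258]
[0.526 0.077 0.26 ]
[0.538 0.15  0.239]
[0.555 0.213 0.198]
[0.576 0.26  0.141]
```

```bash
python3 -m handwheel '[[0.856,0.267,0.512,-0.0007,-0.0156,0.0041],[0.856,0.267,0.512,-0.0007,-0.0156,0.0041],[0.856,0.267,0.512,-0.0007,-0.0156,0.0041],[0.856,0.267,0.512,-0.0007,-0.0156,0.0041],[0.856,0.267,0.512,-0.0007,-0.0156,0.0041],[0.856,0.267,0.512,-0.0007,-0.0156,0.0041],[0.856,0.267,0.512,-0.0007,-0.0156,0.0041]]' -1
python3 -c "
from h import *
st();log()"
python3 -m handwheel '[[0.856,0.267,0.512,-0.0007,-0.0156,0.0041],[0.856,0.267,0.512,-0.0007,-0.0156,0.0041],[0.856,0.267,0.512,-0.0007,-0.0156,0.0041],[0.856,0.267,0.512,-0.0007,-0.0156,0.0041],[0.856,0.267,0.512,-0.0007,-0.0156,0.0041],[0.856,0.267,0.512,-0.0007,-0.0156,0.0041],[0.856,0.267,0.512,-0.0007,-0.0156,0.0041],[0,0,0,0,0,0]]'
python3 -c "
from h import *
st();log()
f=bot.grab_frame('top');plates(f)
T=tilt(-6,-30); g=np.array([.570,.2005,.0065]);
rep(g,T,7)
"
```

```text
clock: 9.9
position: [0.5342, 0.1274, 0.2499]
tool_rot: [-3.079, -0.171, 1.622]
force: [1.4, -1.5, -1.1]
grip_width: 0.0857
t 9.9 p [0.5342 0.1274 0.2499] rpy [-3.079 -0.171  1.622] F [ 1.4 -1.5 -1.1] w 0.0857 q [ 0.16  0.45 -0.55  1.73  0.06  1.03 -0.31]
clock: 10.9
position: [0.5751, 0.2638, 0.1392]
tool_rot: [-3.133, 0.519, 1.473]
force: [0.3, -0.5, -0.6]
grip_width: 0.0852
t 10.9 p [0.5751 0.2638 0.1392] rpy [-3.133  0.519  1.473] F [ 0.3 -0.5 -0.6] w 0.0852 q [-0.56  0.84 -0.26  1.37  0.52  1.41 -1.08]
0.92 col [49. 47. 45.] xy [0.5711 0.2008] yaw -5.4 cost 38.3 px 647
0.83 col [51. 48. 47.] xy [0.424  0.1947] yaw 1.6 cost 95.5 px 586
0.72 col [130. 129.  41.] xy [0.3633 0.1946] yaw 76.9 cost 285.1 px 277
7 rows [0.0806, 0.0013, 0.8443, -0.0001, -0.0002, 0.0] max 0.84 deg/row 0.1
```

```bash
python3 -m handwheel '[[0.08,0.01,0.844,0,0,0],[0.08,0,0.844,0,0,0],[0.08,0,0.844,0,0,0],[0.08,0,0.844,0,0,0],[0.08,0,0.844,0,0,0],[0.08,0,0.844,0,0,0],[0.08,0,0.844,0,0,0],[0,0,0,0,0,0]]'
python3 -m handwheel '[[0,0,0,0,0,0],[0,0,0,0,0,0],[0,0,0,0,0,0],[0,0,0,0,0,0]]' 1 50
python3 -c "
from h import *
st();log()
f=bot.grab_frame('side');crop(f,'s1',180,200,240,180,3)
"
```

```text
clock: 12.0
position: [0.5684, 0.199, 0.0039]
tool_rot: [-3.132, 0.52, 1.467]
force: [0.9, 1.3, 0.6]
grip_width: 0.0854
clock: 12.5
position: [0.5695, 0.2009, 0.0063]
tool_rot: [-3.135, 0.517, 1.466]
force: [-0.4, 1.7, 5.1]
grip_width: 0.0486
t 12.5 p [0.5695 0.2009 0.0063] rpy [-3.135  0.517  1.466] F [-0.4  1.7  5.1] w 0.0486 q [-0.5   0.96 -0.22  1.52  0.6   1.15 -1.16]
```

View pics/s1.png

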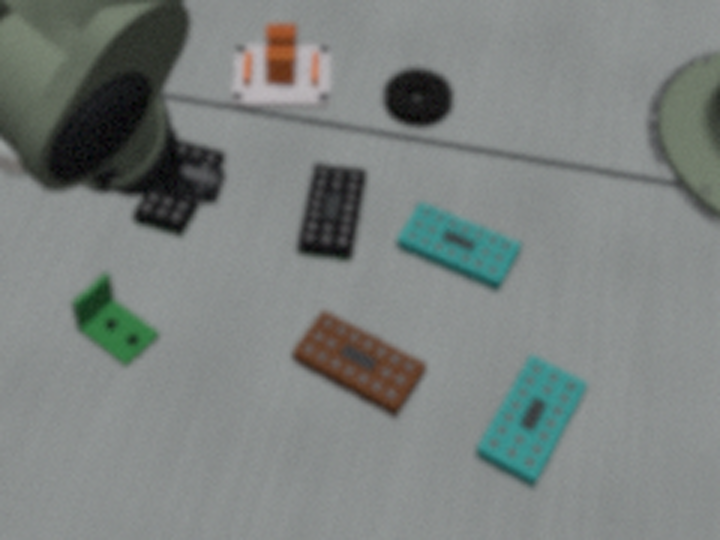

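```bash
cat >> h.py <<'E'
def rig(p,r):
    M=np.eye(4);M[:3,:3]=r.as_matrix();M[:3,3]=p;return M
def unrig(M): return M[:3,3],Ro.from_matrix(M[:3,:3])
def saveG(pc,rc,name):
    p,r=cur(); G=np.linalg.inv(rig(p,r))@rig(np.array(pc),rc); np.save(name,G); print("G",G[:3,3].round(4))
def toolfor(pc,rc,name): return unrig(rig(np.array(pc),rc)@np.linalg.inv(np.load(name)))
E
python3 - <<'E'
from h import *
saveG([.5705,.2005,.008],Ro.from_euler("z",-6.0,degrees=True),"G1.npy")
Rt=Ro.from_euler("xz",[90,13],degrees=True)
p,r=toolfor([.517,.0247,.136],Rt,"G1.npy"); print(p,r.as_euler("xyz"))
s=cur(); a=s[0]+[0,0,.10]
rep(a,s[1],4)
rep(p,r,12,(a,s[1]))
row=rep(p,r,12,(a,s[1]))
for k in range(0,13,3): print(comp(a,s[1],row,k)[0].round(3))
E
```

```text
G [-0.0011  0.001  -0.0013]
[0.51562441 0.02612088 0.13631595] [-3.13494781 -1.05381131  1.79727516]
4 rows [-0.4943, -0.0054, -0.8693, 0.0, 0.0, 0.0] max 0.87 deg/row 0.0
12 rows [-0.6057, -0.2162, -0.2258, 0.0013, 0.0206, -0.0048] max 0.61 deg/row 7.6
12 rows [-0.6057, -0.2162, -0.2258, 0.0013, 0.0206, -0.0048] max 0.61 deg/row 7.6
[0.57  0.201 0.106]
[0.551 0.167 0.139]
[0.536 0.122 0.157]
[0.524 0.072 0.156]
[0.516 0.026 0.136]
```

```bash
python3 -m handwheel '[[-0.494,0,-0.87,0,0,0],[-0.494,0,-0.87,0,0,0],[-0.494,0,-0.87,0,0,0],[-0.494,0,-0.87,0,0,0],[-0.606,-0.216,-0.226,0.0013,0.0206,-0.0048],[-0.606,-0.216,-0.226,0.0013,0.0206,-0.0048],[-0.606,-0.216,-0.226,0.0013,0.0206,-0.0048],[-0.606,-0.216,-0.226,0.0013,0.0206,-0.0048]]'
python3 -c "
from h import *
st();log()"
python3 -m handwheel '[[-0.606,-0.216,-0.226,0.0013,0.0206,-0.0048],[-0.606,-0.216,-0.226,0.0013,0.0206,-0.0048],[-0.606,-0.216,-0.226,0.0013,0.0206,-0.0048],[-0.606,-0.216,-0.226,0.0013,0.0206,-0.0048],[-0.606,-0.216,-0.226,0.0013,0.0206,-0.0048],[-0.606,-0.216,-0.226,0.0013,0.0206,-0.0048],[-0.606,-0.216,-0.226,0.0013,0.0206,-0.0048],[-0.606,-0.216,-0.226,0.0013,0.0206,-0.0048]]'
python3 -c "
from h import *
st();log()
Rt=Ro.from_euler('xz',[90,13],degrees=True)
p,r=toolfor([.517,.0247,.136],Rt,'G1.npy')
rep(p,r,2)"
```

```text
clock: 13.55
position: [0.5463, 0.1517, 0.1484]
tool_rot: [-3.076, -0.008, 1.571]
force: [0.6, -0.1, -1.9]
grip_width: 0.0489
t 13.55 p [0.5463 0.1517 0.1484] rpy [-3.076 -0.008  1.571] F [ 0.6 -0.1 -1.9] w 0.0489 q [-0.02  0.6  -0.49  1.76  0.3   0.92 -0.63]
clock: 14.55
position: [0.516, 0.0237, 0.1363]
tool_rot: [-3.136, -1.056, 1.795]
force: [-0.1, -0.3, -1.3]
grip_width: 0.0486
t 14.55 p [0.516  0.0237 0.1363] rpy [-3.136 -1.056  1.795] F [-0.1 -0.3 -1.3] w 0.0486 q [ 0.9   1.1  -0.95  1.67 -0.16  1.12  0.45]
2 rows [0.0237, 0.0038, 0.043, 0.0002, -0.0002, -0.0001] max 0.04 deg/row 0.1
```

Check with pictures before insertion.

```bash
python3 -m handwheel '[[0.024,0,0.043,0,0,0],[0.024,0,0.043,0,0,0],[0,0,0,0,0,0]]'
python3 -c "
from h import *
st()
f=bot.grab_frame('side');crop(f,'s2',220,140,120,120,5)
f=bot.grab_frame('top');crop(f,'t4',210,150,120,120,5)
Rt=Ro.from_euler('xz',[90,13],degrees=True)
p,r=toolfor([.517,.0247,.058],Rt,'G1.npy')
rep(p,r,4)"
```

```text
clock: 14.92
position: [0.5153, 0.0286, 0.1369]
tool_rot: [-3.134, -1.051, 1.795]
force: [0.4, -0.4, -1.1]
grip_width: 0.0485
t 14.93 p [0.5153 0.0286 0.1369] rpy [-3.134 -1.051  1.795] F [ 0.4 -0.4 -1.1] w 0.0485 q [ 0.9   1.1  -0.95  1.67 -0.16  1.11  0.45]
4 rows [-0.6905, 0.0014, 0.3686, 0.0, 0.0001, -0.0001] max 0.69 deg/row 0.0
```

View pics/s2.png

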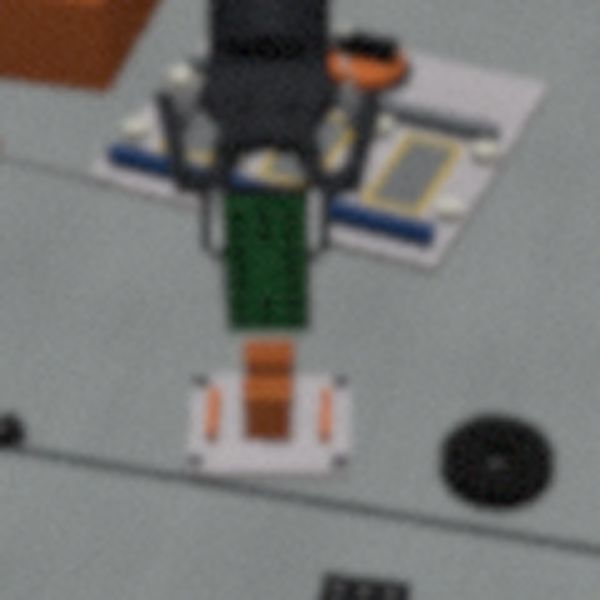

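View pics/t4.png

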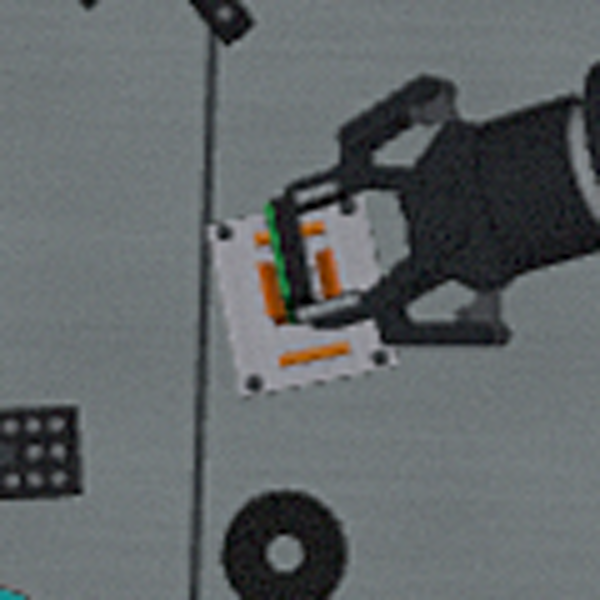

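```bash
python3 -m handwheel '[[-0.1,0,-0.06,0,0,0],[0,0,0,0,0,0]]'
python3 -c "
from h import *
st()
Rt=Ro.from_euler('xz',[90,13],degrees=True)
p,r=toolfor([.517,.0247,.058],Rt,'G1.npy')
rep(p,r,5)"
```

```text
clock: 15.28
position: [0.5158, 0.0252, 0.1342]
tool_rot: [-3.131, -1.053, 1.791]
force: [0.1, -0.2, -1.6]
grip_width: 0.0485
t 15.28 p [0.5158 0.0252 0.1342] rpy [-3.131 -1.053  1.791] F [ 0.1 -0.2 -1.6] w 0.0485 q [ 0.9   1.1  -0.95  1.67 -0.16  1.11  0.45]
5 rows [-0.5238, 0.0031, 0.307, 0.0, 0.0, -0.0001] max 0.52 deg/row 0.0
```

```bash
python3 -m handwheel '[[-0.524,0,0.307,0,0,0],[-0.524,0,0.307,0,0,0],[-0.524,0,0.307,0,0,0],[0,0,0,0,0,0]]'
python3 -m handwheel '[[-0.524,0,0.307,0,0,0],[-0.4,0,0.234,0,0,0],[0,0,0,0,0,0]]'
python3 -c "
from h import *
st()
f=bot.grab_frame('side');crop(f,'s3',220,140,120,120,5)
Rt=Ro.from_euler('xz',[90,13],degrees=True)
p,r=toolfor([.517,.0247,.057],Rt,'G1.npy')
rep(p,r,2)"
```

```text
clock: 15.78
position: [0.5148, 0.0262, 0.0874]
tool_rot: [-3.128, -1.055, 1.788]
force: [-0.0, 0.2, -0.8]
grip_width: 0.0483
clock: 16.15
position: [0.5148, 0.0263, 0.0611]
tool_rot: [-3.129, -1.054, 1.789]
force: [-0.7, -0.4, -0.9]
grip_width: 0.0488
t 16.15 p [0.5148 0.0263 0.0611] rpy [-3.129 -1.054  1.789] F [-0.7 -0.4 -0.9] w 0.0488 q [ 0.87  1.21 -0.9   1.65 -0.11  1.05  0.5 ]
2 rows [-0.0795, 0.0108, 0.0381, 0.0001, -0.0, -0.0003] max 0.08 deg/row 0.1
```

View pics/s3.png

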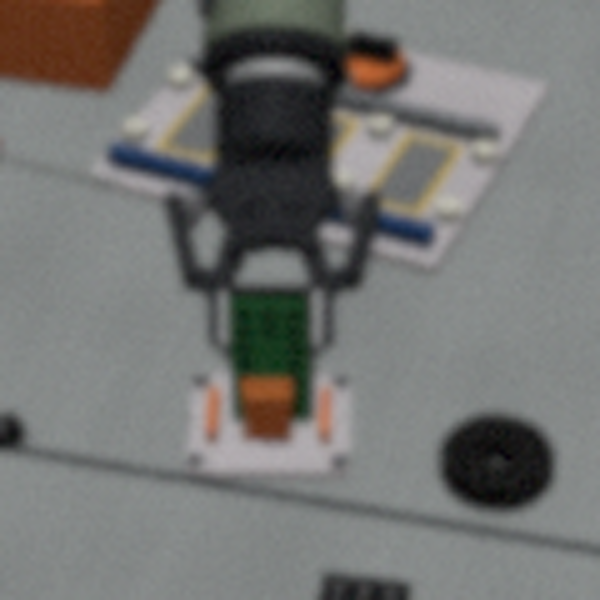

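```bash
python3 -m handwheel '[[-0.08,0,0.04,0,0,0],[-0.06,0,0.03,0,0,0],[0,0,0,0,0,0]]'
python3 -m handwheel '[[0,0,0,0,0,0],[0,0,0,0,0,0],[0,0,0,0,0,0],[0,0,-0.5,0,0,0],[0,0,-1,0,0,0],[0,0,-1,0,0,0],[0,0,-1,0,0,0],[0,0,-1,0,0,0]]' -1
python3 -c "
from h import *
st();log()
f=bot.grab_frame('side');crop(f,'s4',180,140,160,120,5)
f=bot.grab_frame('top');crop(f,'t5',210,150,120,120,5);plates(f)
T=tilt(13,-60); g=np.array([.517,.0247,.060]); hov=g-T.apply([0,0,.11]); print(hov)
a=np.array([.50,.06,.27]); ra=tilt(13,-10); 
rep(a,ra,10); rep(hov,T,7,(a,ra))
"
```

```text
clock: 16.58
position: [0.5152, 0.0259, 0.058]
tool_rot: [-3.131, -1.053, 1.791]
force: [0.1, -0.1, -0.5]
grip_width: 0.0488
clock: 17.58
position: [0.538, -0.0707, 0.1146]
tool_rot: [-3.131, -1.053, 1.791]
force: [0.2, 0.0, 0.2]
grip_width: 0.0856
t 17.57 p [ 0.538  -0.0707  0.1146] rpy [-3.131 -1.053  1.791] F [0.2 0.  0.2] w 0.0856 q [ 0.94  1.16 -0.89  1.48 -0.11  1.3   0.5 ]
0.92 col [49. 47. 45.] xy [0.4239 0.195 ] yaw 1.3 cost 64.7 px 621
0.77 col [117. 116.  36.] xy [0.2224 0.3654] yaw -18.4 cost 77.4 px 689
0.64 col [122. 122.  42.] xy [0.3049 0.2086] yaw 75.8 cost 41.4 px 716
0.57 col [50. 66. 89.] xy [0.3669 0.3486] yaw 71.0 cost 54.2 px 677
[0.49557053 0.11752122 0.115     ]
10 rows [0.8261, -0.0337, -0.3049, -0.0001, -0.0195, -0.0] max 0.83 deg/row 7.0
7 rows [0.7635, 0.0493, 0.6044, 0.0, -0.0198, 0.0] max 0.76 deg/row 7.1
```

View pics/s4.png

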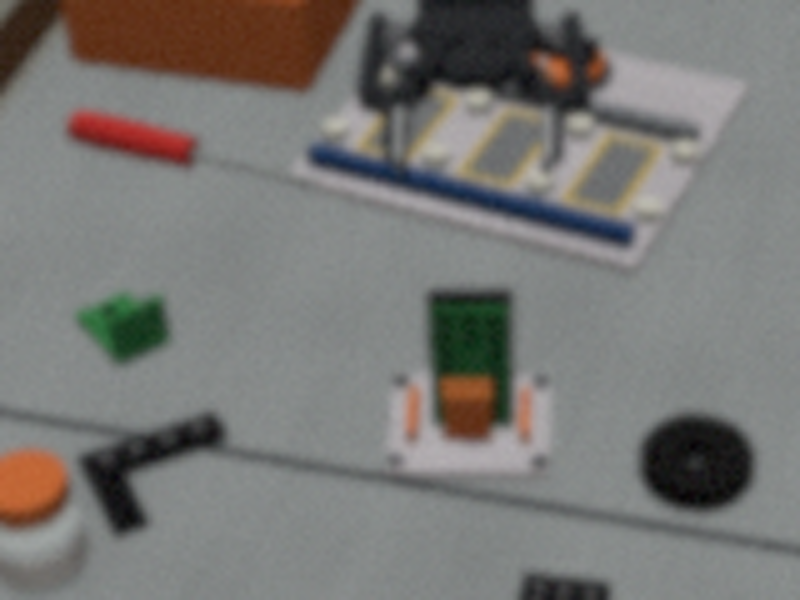

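View pics/t5.png

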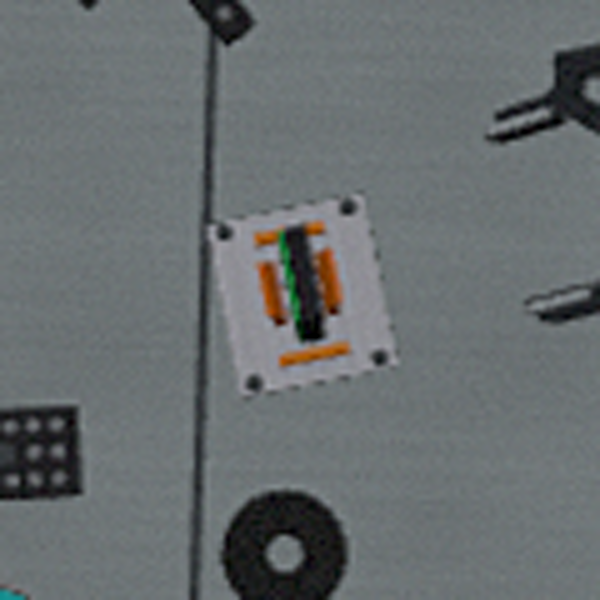

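```bash
python3 - <<'E'
from h import *
p,r=cur()
for k in range(1,11,1): print(comp(p,r,[.826,-.034,-.305,0,-.0195,0],k)[0].round(3))
E
```

```text
[ 0.537 -0.067  0.136]
[ 0.535 -0.061  0.157]
[ 0.532 -0.053  0.177]
[ 0.529 -0.042  0.196]
[ 0.525 -0.029  0.214]
[ 0.521 -0.014  0.229]
[0.516 0.002 0.243]
[0.511 0.02  0.254]
[0.506 0.04  0.264]
[0.5  0.06 0.27]
```

```bash
python3 -m handwheel '[[0.826,-0.034,-0.305,0,-0.0195,0],[0.826,-0.034,-0.305,0,-0.0195,0],[0.826,-0.034,-0.305,0,-0.0195,0],[0.826,-0.034,-0.305,0,-0.0195,0],[0.826,-0.034,-0.305,0,-0.0195,0],[0.826,-0.034,-0.305,0,-0.0195,0],[0.826,-0.034,-0.305,0,-0.0195,0],[0.826,-0.034,-0.305,0,-0.0195,0]]'
python3 -m handwheel '[[0.826,-0.034,-0.305,0,-0.0195,0],[0.826,-0.034,-0.305,0,-0.0195,0],[0,0,0,0,0,0]]'
python3 - <<'E'
from h import *
st();log()
T=tilt(13,-60); g=np.array([.517,.0247,.060]); hov=g-T.apply([0,0,.11])
row=rep(hov,T,8);p,r=cur()
for k in range(0,9,2): print(comp(p,r,row,k)[0].round(3))
E
```

```text
clock: 18.73
position: [0.5098, 0.0222, 0.2548]
tool_rot: [-3.137, -0.069, 1.8]
force: [0.8, 0.0, -0.4]
grip_width: 0.0856
clock: 19.1
position: [0.4983, 0.0655, 0.2703]
tool_rot: [-3.137, 0.173, 1.809]
force: [0.9, -1.0, -0.5]
grip_width: 0.0855
t 19.1 p [0.4983 0.0655 0.2703] rpy [-3.137  0.173  1.809] F [ 0.9 -1.  -0.5] w 0.0855 q [ 0.2   0.35 -0.72  1.85  0.45  1.11 -0.47]
8 rows [0.6474, 0.05, 0.5415, 0.0001, -0.0174, 0.0002] max 0.65 deg/row 6.3
[0.498 0.065 0.27 ]
[0.495 0.091 0.237]
[0.493 0.108 0.198]
[0.493 0.117 0.157]
[0.496 0.118 0.115]
```

```bash
python3 -m handwheel '[[0.647,0.05,0.542,0,-0.0174,0],[0.647,0.05,0.542,0,-0.0174,0],[0.647,0.05,0.542,0,-0.0174,0],[0.647,0.05,0.542,0,-0.0174,0],[0.647,0.05,0.542,0,-0.0174,0],[0.647,0.05,0.542,0,-0.0174,0],[0.647,0.05,0.542,0,-0.0174,0],[0.647,0.05,0.542,0,-0.0174,0]]'
python3 -m handwheel '[[0,0,0,0,0,0],[0,0,0,0,0,0]]'
python3 - <<'E'
from h import *
st();log()
T=tilt(13,-60); g=np.array([.517,.0247,.057])-T.apply([0,0,-.002])
rep(g,T,6)
E
```

```text
clock: 20.1
position: [0.4964, 0.1127, 0.1134]
tool_rot: [-3.128, 1.049, 1.812]
force: [0.8, -0.4, 1.4]
grip_width: 0.0852
clock: 20.35
position: [0.4968, 0.1126, 0.1152]
tool_rot: [-3.131, 1.044, 1.809]
force: [0.5, 0.1, 0.6]
grip_width: 0.0856
t 20.35 p [0.4968 0.1126 0.1152] rpy [-3.131  1.044  1.809] F [0.5 0.1 0.6] w 0.0856 q [-0.54  0.9  -0.42  1.83  1.    1.56 -1.35]
6 rows [0.0336, 0.0004, 0.7281, -0.0, -0.0001, 0.0001] max 0.73 deg/row 0.1
```

```bash
python3 -m handwheel '[[0.034,0,0.728,0,0,0],[0.034,0,0.728,0,0,0],[0.034,0,0.728,0,0,0],[0.034,0,0.728,0,0,0],[0.034,0,0.728,0,0,0],[0.034,0,0.728,0,0,0],[0,0,0,0,0,0]]'
python3 -m handwheel '[[0,0,0,0,0,0],[0,0,0,0,0,0],[0,0,0,0,0,0],[0,0,0,0,0,0],[0,0,0,0,0,0]]' 1 50
python3 - <<'E'
from h import *
st();log()
f=bot.grab_frame('top');crop(f,'t6',210,150,120,120,5);plates(f)
f=bot.grab_frame('side');crop(f,'s5',180,140,160,120,5)
E
```

```text
clock: 21.22
position: [0.5171, 0.022, 0.0549]
tool_rot: [-3.129, 1.047, 1.81]
force: [0.5, -0.1, 0.8]
grip_width: 0.0855
clock: 21.85
position: [0.5175, 0.0238, 0.0558]
tool_rot: [-3.132, 1.047, 1.809]
force: [-1.2, 1.9, 5.8]
grip_width: 0.0481
t 21.85 p [0.5175 0.0238 0.0558] rpy [-3.132  1.047  1.809] F [-1.2  1.9  5.8] w 0.0481 q [-0.43  0.98 -0.36  1.91  1.15  1.43 -1.42]
0.84 col [119. 118.  35.] xy [0.2221 0.3679] yaw -18.1 cost 113.6 px 655
0.53 col [35. 46. 30.] xy [0.4245 0.0617] yaw -154.0 cost 128.0 px 128
```

View pics/t6.png

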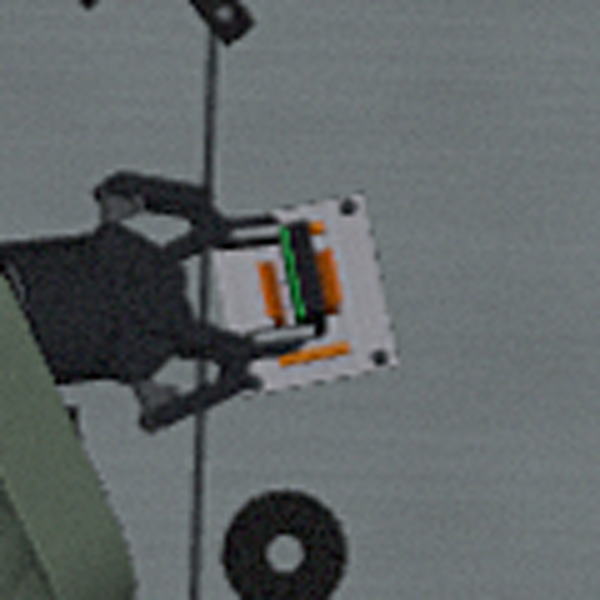

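View pics/s5.png

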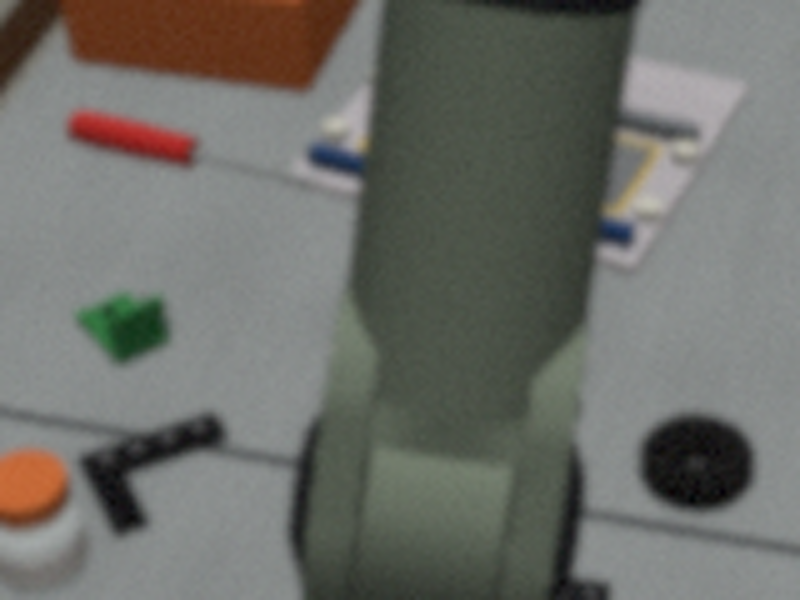

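```bash
python3 - <<'E'
from h import *
saveG([.5172,.0245,.056],Ro.from_euler("xz",[90,13.4],degrees=True),"G2.npy")
Rt=Ro.from_euler("xz",[180,-9.7],degrees=True)
p,r=toolfor([.6466,-.2695,.10],Rt,"G2.npy"); print(p,r.as_euler("xyz"))
s=cur(); a=s[0]+[0,0,.10]
rep(a,s[1],4)
row=rep(p,r,16,(a,s[1]))
for k in range(0,17,4): x=comp(a,s[1],row,k); print(x[0].round(3), (rig(*x)@np.load("G2.npy"))[:3,3].round(3))
E
```

```text
G [ 0.0002 -0.0001 -0.0007]
[ 0.64673985 -0.26933157  0.09925166] [-3.13705233 -0.52427955  1.40382265]
4 rows [-0.8657, -0.0046, -0.5006, 0.0, 0.0, 0.0] max 0.87 deg/row 0.0
16 rows [-0.741, 0.2732, 0.4187, 0.0011, 0.0154, 0.0042] max 0.74 deg/row 5.8
[0.517 0.024 0.156] [0.517 0.024 0.156]
[ 0.559 -0.048  0.188] [ 0.559 -0.047  0.189]
[ 0.595 -0.129  0.19 ] [ 0.595 -0.129  0.19 ]
[ 0.624 -0.207  0.159] [ 0.624 -0.207  0.159]
[ 0.647 -0.269  0.099] [ 0.647 -0.27   0.1  ]
```

```bash
python3 -m handwheel '[[-0.866,0,-0.5,0,0,0],[-0.866,0,-0.5,0,0,0],[-0.866,0,-0.5,0,0,0],[-0.866,0,-0.5,0,0,0],[-0.741,0.273,0.419,0.0011,0.0154,0.0042],[-0.741,0.273,0.419,0.0011,0.0154,0.0042],[-0.741,0.273,0.419,0.0011,0.0154,0.0042],[-0.741,0.273,0.419,0.0011,0.0154,0.0042]]'
python3 -c "
from h import *
st();log()"
python3 -m handwheel '[[-0.741,0.273,0.419,0.0011,0.0154,0.0042],[-0.741,0.273,0.419,0.0011,0.0154,0.0042],[-0.741,0.273,0.419,0.0011,0.0154,0.0042],[-0.741,0.273,0.419,0.0011,0.0154,0.0042],[-0.741,0.273,0.419,0.0011,0.0154,0.0042],[-0.741,0.273,0.419,0.0011,0.0154,0.0042],[-0.741,0.273,0.419,0.0011,0.0154,0.0042],[-0.741,0.273,0.419,0.0011,0.0154,0.0042]]'
python3 -c "
from h import *
st();log()
Rt=Ro.from_euler('xz',[180,-9.7],degrees=True)
p,r=toolfor([.6466,-.2695,.09],Rt,'G2.npy')
row=rep(p,r,5)"
```

```text
clock: 23.0
position: [0.5599, -0.0482, 0.1883]
tool_rot: [3.07, 0.652, 1.667]
force: [0.3, -0.1, -2.4]
grip_width: 0.0485
t 23.0 p [ 0.5599 -0.0482  0.1883] rpy [3.07  0.652 1.667] F [ 0.3 -0.1 -2.4] w 0.0485 q [-0.05  0.57 -0.45  1.91  0.98  1.17 -0.96]
clock: 24.0
position: [0.6245, -0.2083, 0.1583]
tool_rot: [3.084, -0.135, 1.505]
force: [0.1, 1.1, -1.5]
grip_width: 0.0482
t 24.0 p [ 0.6245 -0.2083  0.1583] rpy [ 3.084 -0.135  1.505] F [ 0.1  1.1 -1.5] w 0.0482 q [ 0.72  0.73 -0.67  1.56  0.35  0.96 -0.08]
5 rows [-0.6111, 0.2109, 0.4053, 0.0009, 0.0123, 0.0034] max 0.61 deg/row 4.6
```

```bash
python3 -m handwheel '[[-0.611,0.211,0.405,0.0009,0.0123,0.0034],[-0.611,0.211,0.405,0.0009,0.0123,0.0034],[-0.611,0.211,0.405,0.0009,0.0123,0.0034],[-0.611,0.211,0.405,0.0009,0.0123,0.0034],[-0.611,0.211,0.405,0.0009,0.0123,0.0034],[0,0,0,0,0,0],[0,0,0,0,0,0]]'
python3 -c "
from h import *
st();log()
Rt=Ro.from_euler('xz',[180,-9.7],degrees=True)
p,r=toolfor([.6466,-.2695,.05],Rt,'G2.npy')
row=rep(p,r,3)
f=bot.grab_frame('top');crop(f,'t7',320,130,130,130,5)
f=bot.grab_frame('side');crop(f,'s7',200,100,160,120,5)
"
```

```text
clock: 24.88
position: [0.6467, -0.2679, 0.0899]
tool_rot: [-3.138, -0.521, 1.405]
force: [0.0, 0.8, -0.3]
grip_width: 0.0477
t 24.88 p [ 0.6467 -0.2679  0.0899] rpy [-3.138 -0.521  1.405] F [ 0.   0.8 -0.3] w 0.0477 q [ 0.92  1.04 -0.77  1.29  0.16  1.12  0.17]
3 rows [-0.2862, 0.006, 0.4598, -0.0, 0.0002, 0.0001] max 0.46 deg/row 0.1
```

View pics/t7.png

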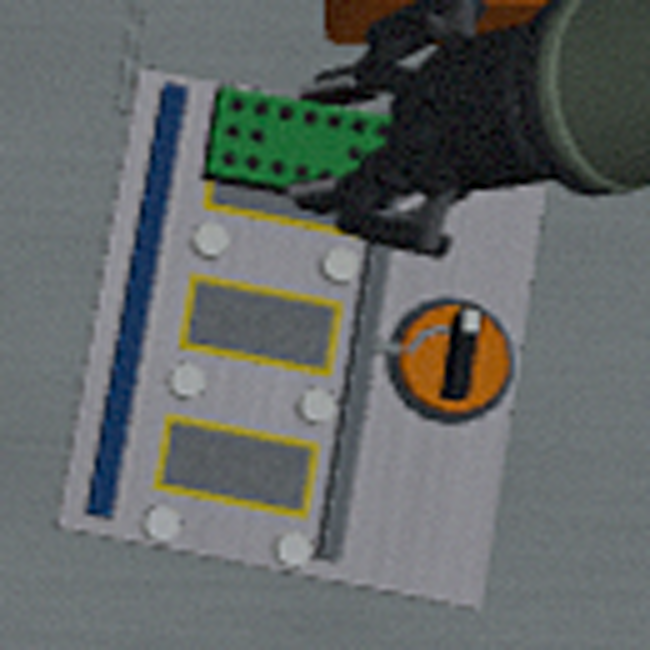

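View pics/s7.png

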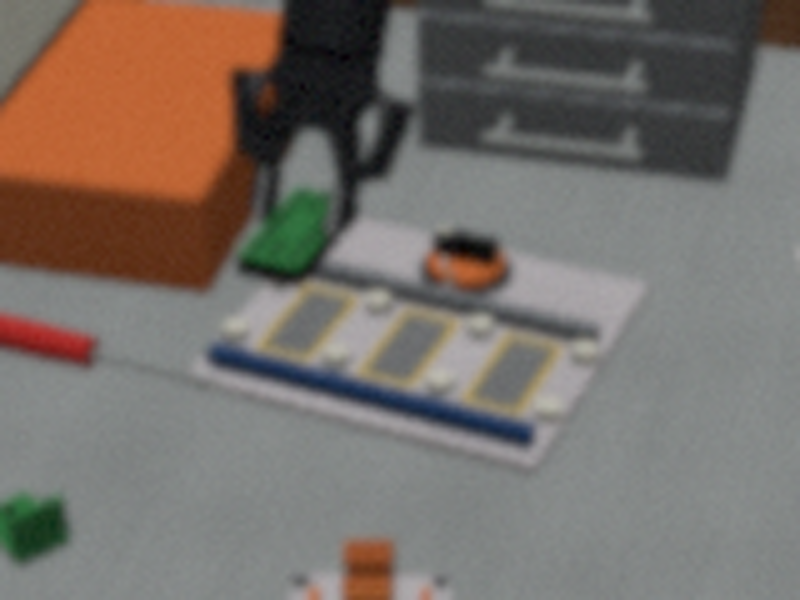

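```bash
python3 -m handwheel '[[-0.286,0,0.46,0,0,0],[-0.286,0,0.46,0,0,0],[-0.286,0,0.46,0,0,0],[0,0,0,0,0,0]]'
python3 -c "
from h import *
st();log()
Rt=Ro.from_euler('xz',[180,-9.7],degrees=True)
p,r=toolfor([.6466,-.2695,.017],Rt,'G2.npy')
row=rep(p,r,3)
f=bot.grab_frame('top');print(back(f,[[390,139],[440,140]],0))
"
```

```text
clock: 25.48
position: [0.6454, -0.2699, 0.0471]
tool_rot: [-3.135, -0.522, 1.403]
force: [0.2, -0.4, -0.6]
grip_width: 0.048
t 25.48 p [ 0.6454 -0.2699  0.0471] rpy [-3.135 -0.522  1.403] F [ 0.2 -0.4 -0.6] w 0.048 q [ 0.92  1.09 -0.75  1.29  0.18  1.08  0.18]
3 rows [-0.1962, 0.0191, 0.3616, -0.0001, 0.0001, -0.0001] max 0.36 deg/row 0.1
[[ 0.7310281  -0.31832161  0.        ]
 [ 0.73146936 -0.46342545  0.        ]]
```

```bash
python3 -m handwheel '[[-0.196,0.019,0.362,0,0,0],[-0.196,0.019,0.362,0,0,0],[-0.15,0.019,0.27,0,0,0],[0,0,0,0,0,0]]'
python3 -c "
from h import *
st()
f=bot.grab_frame('top');crop(f,'t8',320,130,130,130,5)
f=bot.grab_frame('side');crop(f,'s8',220,130,100,75,7)
"
```

```text
clock: 26.02
position: [0.6471, -0.2695, 0.0196]
tool_rot: [-3.136, -0.522, 1.403]
force: [0.3, 0.2, -1.2]
grip_width: 0.0481
t 26.02 p [ 0.6471 -0.2695  0.0196] rpy [-3.136 -0.522  1.403] F [ 0.3  0.2 -1.2] w 0.0481 q [ 0.91  1.13 -0.74  1.29  0.19  1.05  0.19]
```

View pics/s8.png

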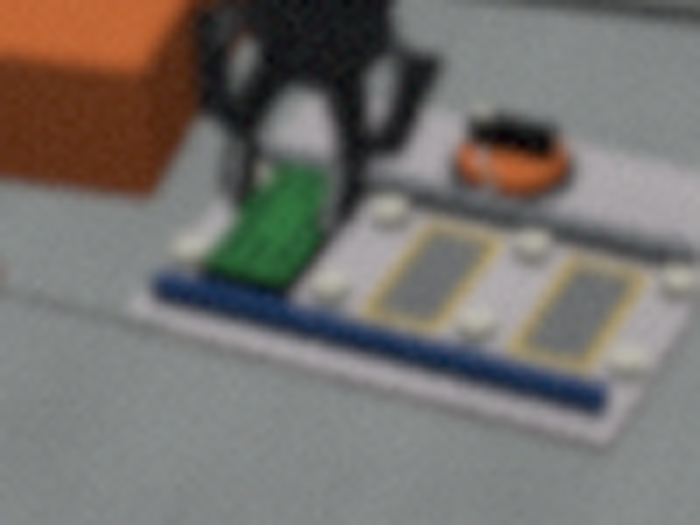

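```bash
python3 -m handwheel '[[-0.06,0,0.104,0,0,0],[0,0,0,0,0,0]]'
python3 -m handwheel '[[0,0,0,0,0,0],[0,0,0,0,0,0],[0,0,0,0,0,0],[0,0,-0.4,0,0,0],[0,0,-0.8,0,0,0],[0,0,-1,0,0,0],[0,0,-1,0,0,0],[0,0,-1,0,0,0]]' -1
python3 -c "
from h import *
st();log()
f=bot.grab_frame('top');crop(f,'t9',320,130,130,130,5);plates(f)
f=bot.grab_frame('side');crop(f,'s9',220,130,100,75,7)
"
```

```text
clock: 26.38
position: [0.6477, -0.27, 0.0178]
tool_rot: [-3.138, -0.522, 1.404]
force: [0.8, -0.6, 1.1]
grip_width: 0.048
clock: 27.38
position: [0.6391, -0.3229, 0.1107]
tool_rot: [-3.138, -0.521, 1.404]
force: [-1.9, 0.1, 0.7]
grip_width: 0.0856
t 27.38 p [ 0.6391 -0.3229  0.1107] rpy [-3.138 -0.521  1.404] F [-1.9  0.1  0.7] w 0.0856 q [ 0.96  1.05 -0.77  1.19  0.16  1.23  0.22]
0.84 col [51. 48. 47.] xy [0.4238 0.1952] yaw 4.5 cost 54.2 px 706
0.71 col [54. 92. 37.] xy [ 0.6513 -0.2716] yaw -9.4 cost 46.2 px 682
0.66 col [119. 118.  40.] xy [0.3053 0.2093] yaw 75.2 cost 31.9 px 704
0.62 col [114. 114.  34.] xy [0.2209 0.3665] yaw -20.3 cost 73.1 px 695
0.59 col [49. 64. 85.] xy [0.3661 0.349 ] yaw 70.6 cost 33.5 px 720
```

View pics/t9.png

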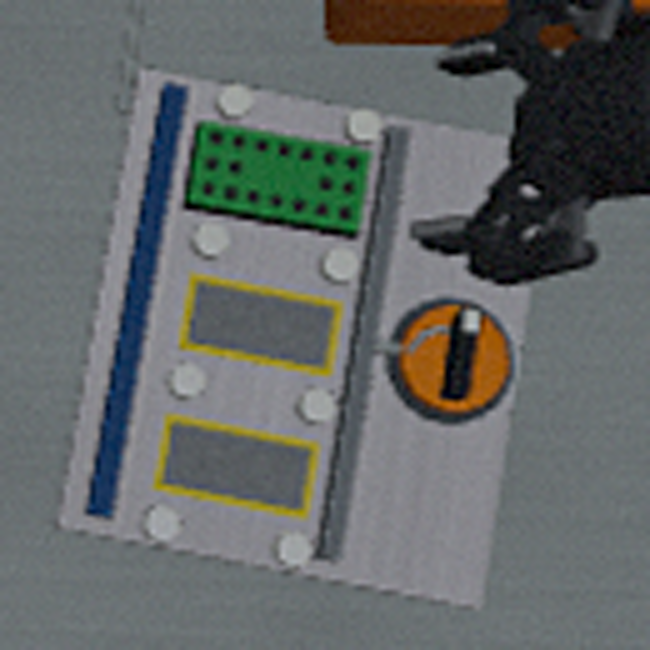

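View pics/s9.png

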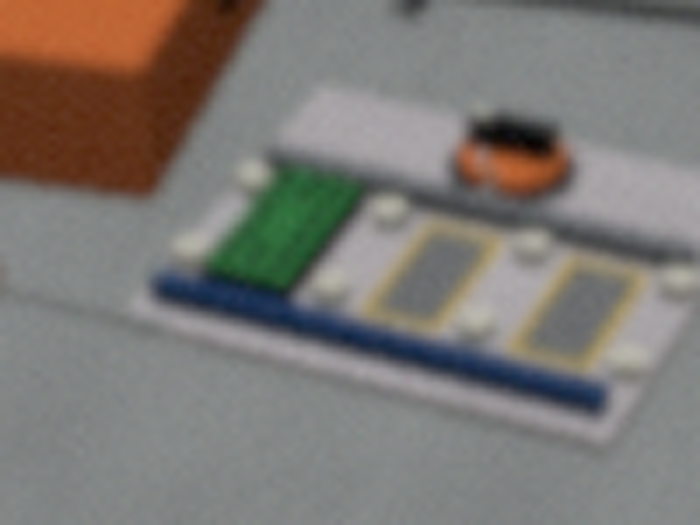

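```bash
python3 - <<'E'
from h import *
a=np.array([.52,-.10,.24]); ra=tilt(0,0)
row=rep(a,ra,12); p,r=cur()
for k in range(0,13,3): print(comp(p,r,row,k)[0].round(3))
T=tilt(4,-30); g=np.array([.424,.195,.0065]); hov=g-T.apply([0,0,.13]); print(hov)
row=rep(hov,T,16,(a,ra))
for k in range(0,17,4): print(comp(a,ra,row,k)[0].round(3))
E
```

```text
12 rows [0.8076, -0.4586, -0.2239, 0.0006, -0.0069, -0.0022] max 0.81 deg/row 2.6
[ 0.64  -0.323  0.11 ]
[ 0.612 -0.272  0.153]
[ 0.584 -0.218  0.189]
[ 0.553 -0.16   0.218]
[ 0.52 -0.1   0.24]
[0.41946583 0.25984166 0.1190833 ]
16 rows [0.9646, -0.2237, 0.0729, -0.0002, -0.0052, -0.0007] max 0.96 deg/row 1.9
[ 0.52 -0.1   0.24]
[ 0.497 -0.004  0.228]
[0.473 0.089 0.203]
[0.447 0.177 0.167]
[0.419 0.26  0.119]
```

```bash
python3 -m handwheel '[[0.808,-0.459,-0.224,0.0006,-0.0069,-0.0022],[0.808,-0.459,-0.224,0.0006,-0.0069,-0.0022],[0.808,-0.459,-0.224,0.0006,-0.0069,-0.0022],[0.808,-0.459,-0.224,0.0006,-0.0069,-0.0022],[0.808,-0.459,-0.224,0.0006,-0.0069,-0.0022],[0.808,-0.459,-0.224,0.0006,-0.0069,-0.0022],[0.808,-0.459,-0.224,0.0006,-0.0069,-0.0022],[0.808,-0.459,-0.224,0.0006,-0.0069,-0.0022]]'
python3 -m handwheel '[[0.808,-0.459,-0.224,0.0006,-0.0069,-0.0022],[0.808,-0.459,-0.224,0.0006,-0.0069,-0.0022],[0.808,-0.459,-0.224,0.0006,-0.0069,-0.0022],[0.808,-0.459,-0.224,0.0006,-0.0069,-0.0022],[0.965,-0.224,0.073,-0.0002,-0.0052,-0.0007],[0.965,-0.224,0.073,-0.0002,-0.0052,-0.0007],[0.965,-0.224,0.073,-0.0002,-0.0052,-0.0007],[0.965,-0.224,0.073,-0.0002,-0.0052,-0.0007]]'
python3 -c "
from h import *
st();log()
T=tilt(4,-30); g=np.array([.424,.195,.0065]); hov=g-T.apply([0,0,.13])
row=rep(hov,T,13); p,r=cur()
f=bot.grab_frame('top');plates(f)
"
```

```text
clock: 28.52
position: [0.5622, -0.1772, 0.2081]
tool_rot: [3.136, -0.173, 1.521]
force: [-0.8, -0.6, -0.8]
grip_width: 0.0854
clock: 29.52
position: [0.4951, -0.0023, 0.2268]
tool_rot: [-3.141, 0.131, 1.594]
force: [1.4, 0.5, 0.0]
grip_width: 0.0851
t 29.52 p [ 0.4951 -0.0023  0.2268] rpy [-3.141  0.131  1.594] F [1.4 0.5 0. ] w 0.0851 q [ 0.38  0.41 -0.74  1.91  0.47  1.02 -0.58]
13 rows [0.8843, -0.1972, 0.0649, -0.0002, -0.0048, -0.0005] max 0.88 deg/row 1.7
0.87 col [52. 49. 48.] xy [0.4247 0.1944] yaw 4.9 cost 49.0 px 653
0.75 col [119. 118.  36.] xy [0.2214 0.3667] yaw -19.3 cost 73.2 px 696
0.71 col [123. 123.  42.] xy [0.3055 0.2084] yaw 75.0 cost 31.7 px 705
0.65 col [50. 67. 89.] xy [0.3661 0.3488] yaw 70.7 cost 50.8 px 685
0.57 col [54. 94. 36.] xy [ 0.65   -0.2734] yaw -8.3 cost 32.6 px 674
```

```bash
python3 -m handwheel '[[0.884,-0.197,0.065,-0.0002,-0.0048,-0.0005],[0.884,-0.197,0.065,-0.0002,-0.0048,-0.0005],[0.884,-0.197,0.065,-0.0002,-0.0048,-0.0005],[0.884,-0.197,0.065,-0.0002,-0.0048,-0.0005],[0.884,-0.197,0.065,-0.0002,-0.0048,-0.0005],[0.884,-0.197,0.065,-0.0002,-0.0048,-0.0005],[0.884,-0.197,0.065,-0.0002,-0.0048,-0.0005]]'
python3 -m handwheel '[[0.884,-0.197,0.065,-0.0002,-0.0048,-0.0005],[0.884,-0.197,0.065,-0.0002,-0.0048,-0.0005],[0.884,-0.197,0.065,-0.0002,-0.0048,-0.0005],[0.884,-0.197,0.065,-0.0002,-0.0048,-0.0005],[0.884,-0.197,0.065,-0.0002,-0.0048,-0.0005],[0.884,-0.197,0.065,-0.0002,-0.0048,-0.0005],[0,0,0,0,0,0],[0,0,0,0,0,0]]'
python3 -c "
from h import *
st();log()
T=tilt(4,-30); g=np.array([.4245,.1947,.0075])
row=rep(g,T,7)
f=bot.grab_frame('side');crop(f,'s10',200,200,200,150,4)
"
```

```text
clock: 30.5
position: [0.4562, 0.1439, 0.1818]
tool_rot: [3.139, 0.342, 1.616]
force: [0.5, 0.2, -0.3]
grip_width: 0.0855
clock: 31.5
position: [0.4209, 0.2584, 0.1196]
tool_rot: [3.14, 0.522, 1.636]
force: [0.4, 0.4, 0.2]
grip_width: 0.0854
t 31.5 p [0.4209 0.2584 0.1196] rpy [3.14  0.522 1.636] F [0.4 0.4 0.2] w 0.0854 q [-0.46  0.75 -0.65  1.79  0.72  1.32 -1.4 ]
7 rows [0.0038, -0.0045, 0.7374, -0.0, -0.0, -0.0001] max 0.74 deg/row 0.0
```

View pics/s10.png

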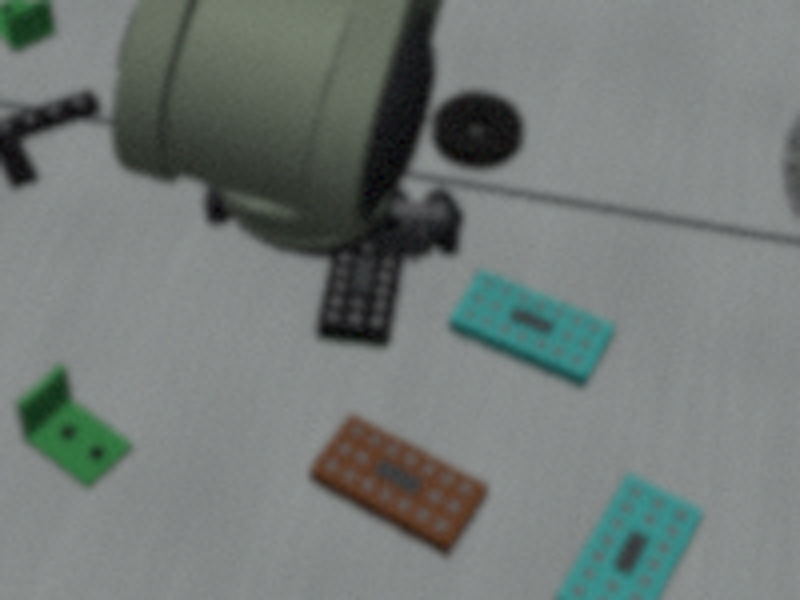

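```bash
python3 -m handwheel '[[0,0,0.737,0,0,0],[0,0,0.737,0,0,0],[0,0,0.737,0,0,0],[0,0,0.737,0,0,0],[0,0,0.737,0,0,0],[0,0,0.737,0,0,0],[0,0,0.737,0,0,0],[0,0,0,0,0,0]]'
python3 -m handwheel '[[0,0,0,0,0,0],[0,0,0,0,0,0],[0,0,0,0,0,0],[0,0,0,0,0,0],[0,0,0,0,0,0]]' 1 50
python3 - <<'E'
from h import *
st();log()
p,r0=cur()
saveG([p[0]-.000,.1947,.008],Ro.from_euler("z",np.degrees(bot.observe()["tool_rot"][2])-90,degrees=True),"G1.npy")
Rt=Ro.from_euler("xz",[90,13],degrees=True)
p,r=toolfor([.517,.0247,.136],Rt,"G1.npy"); print(p,r.as_euler("xyz"))
s=cur(); a=s[0]+[0,0,.10]
rep(a,s[1],4)
row=rep(p,r,14,(a,s[1]))
for k in range(0,15,3): x=comp(a,s[1],row,k); print(x[0].round(3), (rig(*x)@np.load("G1.npy"))[:3,:].round(2).tolist())
E
```

```text
clock: 32.55
position: [0.4247, 0.194, 0.0068]
tool_rot: [3.142, 0.523, 1.637]
force: [0.1, 0.4, 0.8]
grip_width: 0.0853
clock: 33.17
position: [0.4252, 0.1958, 0.0085]
tool_rot: [3.139, 0.521, 1.636]
force: [-2.2, 1.8, 8.8]
grip_width: 0.0482
t 33.17 p [0.4252 0.1958 0.0085] rpy [3.139 0.521 1.636] F [-2.2  1.8  8.8] w 0.0482 q [-0.42  0.88 -0.57  1.92  0.89  1.11 -1.51]
G [-0.0007 -0.0001  0.001 ]
[0.51718181 0.02421917 0.13704988] [ 3.13877789 -1.04958536  1.79768913]
4 rows [-0.4979, 0.0024, -0.8672, 0.0, 0.0, 0.0] max 0.87 deg/row 0.0
14 rows [-0.5479, 0.1892, -0.2124, 0.0005, 0.0178, -0.0019] max 0.55 deg/row 6.5
[0.425 0.196 0.109] [[1.0, -0.07, -0.0, 0.43], [0.07, 1.0, 0.0, 0.19], [0.0, -0.0, 1.0, 0.11]]
[0.442 0.166 0.139] [[1.0, -0.08, 0.05, 0.44], [0.1, 0.94, -0.33, 0.16], [-0.02, 0.33, 0.94, 0.14]]
[0.461 0.128 0.158] [[0.99, -0.08, 0.11, 0.46], [0.13, 0.78, -0.61, 0.13], [-0.03, 0.62, 0.78, 0.16]]
[0.481 0.087 0.162] [[0.98, -0.07, 0.16, 0.48], [0.17, 0.53, -0.83, 0.09], [-0.03, 0.85, 0.53, 0.16]]
[0.503 0.047 0.152] [[0.98, -0.03, 0.2, 0.5], [0.21, 0.22, -0.95, 0.05], [-0.02, 0.97, 0.22, 0.15]]
```

```bash
python3 -m handwheel '[[-0.498,0,-0.867,0,0,0],[-0.498,0,-0.867,0,0,0],[-0.498,0,-0.867,0,0,0],[-0.498,0,-0.867,0,0,0],[-0.548,0.189,-0.212,0.0005,0.0178,-0.0019],[-0.548,0.189,-0.212,0.0005,0.0178,-0.0019],[-0.548,0.189,-0.212,0.0005,0.0178,-0.0019],[-0.548,0.189,-0.212,0.0005,0.0178,-0.0019]]'
python3 -c "
from h import *
st();log()"
python3 -m handwheel '[[-0.548,0.189,-0.212,0.0005,0.0178,-0.0019],[-0.548,0.189,-0.212,0.0005,0.0178,-0.0019],[-0.548,0.189,-0.212,0.0005,0.0178,-0.0019],[-0.548,0.189,-0.212,0.0005,0.0178,-0.0019],[-0.548,0.189,-0.212,0.0005,0.0178,-0.0019],[-0.548,0.189,-0.212,0.0005,0.0178,-0.0019],[-0.548,0.189,-0.212,0.0005,0.0178,-0.0019],[-0.548,0.189,-0.212,0.0005,0.0178,-0.0019]]'
python3 -m handwheel '[[-0.548,0.189,-0.212,0.0005,0.0178,-0.0019],[-0.548,0.189,-0.212,0.0005,0.0178,-0.0019],[0,0,0,0,0,0],[0,0,0,0,0,0]]'
python3 -c "
from h import *
st();log()
Rt=Ro.from_euler('xz',[90,13],degrees=True)
p,r=toolfor([.517,.0247,.13],Rt,'G1.npy')
rep(p,r,2)"
```

```text
clock: 34.17
position: [0.4481, 0.1531, 0.1472]
tool_rot: [-3.119, 0.071, 1.682]
force: [-0.6, 0.7, -2.1]
grip_width: 0.0481
t 34.17 p [0.4481 0.1531 0.1472] rpy [-3.119  0.071  1.682] F [-0.6  0.7 -2.1] w 0.0481 q [ 0.12  0.54 -0.82  2.01  0.57  0.89 -0.92]
clock: 35.17
position: [0.5028, 0.0456, 0.1511]
tool_rot: [-3.124, -0.826, 1.761]
force: [0.7, 0.5, -1.2]
grip_width: 0.0479
clock: 35.67
position: [0.5166, 0.0241, 0.1371]
tool_rot: [3.136, -1.046, 1.799]
force: [-0.4, 0.6, -1.6]
grip_width: 0.0486
t 35.67 p [0.5166 0.0241 0.1371] rpy [ 3.136 -1.046  1.799] F [-0.4  0.6 -1.6] w 0.0486 q [ 1.01  1.25 -1.21  1.67  0.12  1.12  0.19]
2 rows [-0.105, 0.0122, 0.0611, 0.0002, 0.0003, 0.0] max 0.1 deg/row 0.1
```

```bash
python3 -m handwheel '[[-0.537,0.012,0.31,0,0,0],[-0.537,0,0.31,0,0,0],[-0.537,0,0.31,0,0,0],[0,0,0,0,0,0]]'
python3 -m handwheel '[[-0.537,0,0.31,0,0,0],[-0.4,0,0.231,0,0,0],[0,0,0,0,0,0]]'
python3 -c "
from h import *
st();log()
f=bot.grab_frame('side');crop(f,'s11',220,140,120,120,5)
Rt=Ro.from_euler('xz',[90,13],degrees=True)
p,r=toolfor([.517,.0247,.057],Rt,'G1.npy')
rep(p,r,2)"
```

```text
clock: 36.17
position: [0.5166, 0.0238, 0.0888]
tool_rot: [3.14, -1.048, 1.795]
force: [0.1, 0.7, -1.2]
grip_width: 0.048
clock: 36.55
position: [0.5168, 0.0237, 0.062]
tool_rot: [3.139, -1.048, 1.795]
force: [-0.2, -0.3, -1.3]
grip_width: 0.0485
t 36.55 p [0.5168 0.0237 0.062 ] rpy [ 3.139 -1.048  1.795] F [-0.2 -0.3 -1.3] w 0.0485 q [ 0.99  1.35 -1.14  1.65  0.18  1.07  0.24]
2 rows [-0.0754, 0.0041, 0.0555, 0.0002, 0.0002, -0.0001] max 0.08 deg/row 0.1
```

View pics/s11.png

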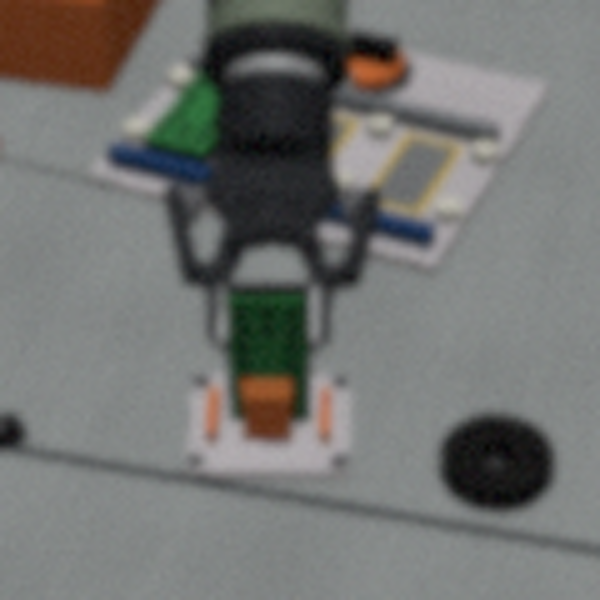

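```bash
python3 -m handwheel '[[-0.08,0,0.05,0,0,0],[-0.05,0,0.04,0,0,0],[0,0,0,0,0,0]]'
python3 -m handwheel '[[0,0,0,0,0,0],[0,0,0,0,0,0],[0,0,0,0,0,0],[0,0,-0.5,0,0,0],[0,0,-1,0,0,0],[0,0,-1,0,0,0],[0,0,-1,0,0,0],[0,0,-1,0,0,0]]' -1
python3 -c "
from h import *
st();log()
f=bot.grab_frame('side');crop(f,'s12',180,140,160,120,5)
f=bot.grab_frame('top');crop(f,'t12',210,150,120,120,5)
a=np.array([.50,.06,.27]); ra=tilt(13,-10); 
rep(a,ra,10)
"
```

```text
clock: 36.98
position: [0.5171, 0.0239, 0.059]
tool_rot: [3.137, -1.047, 1.797]
force: [0.1, -0.1, -1.4]
grip_width: 0.0484
clock: 37.98
position: [0.5387, -0.0727, 0.1161]
tool_rot: [3.136, -1.047, 1.797]
force: [0.0, 0.1, -0.3]
grip_width: 0.0856
t 37.98 p [ 0.5387 -0.0727  0.1161] rpy [ 3.136 -1.047  1.797] F [ 0.   0.1 -0.3] w 0.0856 q [ 1.05  1.3  -1.17  1.48  0.15  1.32  0.28]
10 rows [0.8332, -0.0341, -0.292, 0.0001, -0.0194, -0.0001] max 0.83 deg/row 7.0
```

View pics/s12.png

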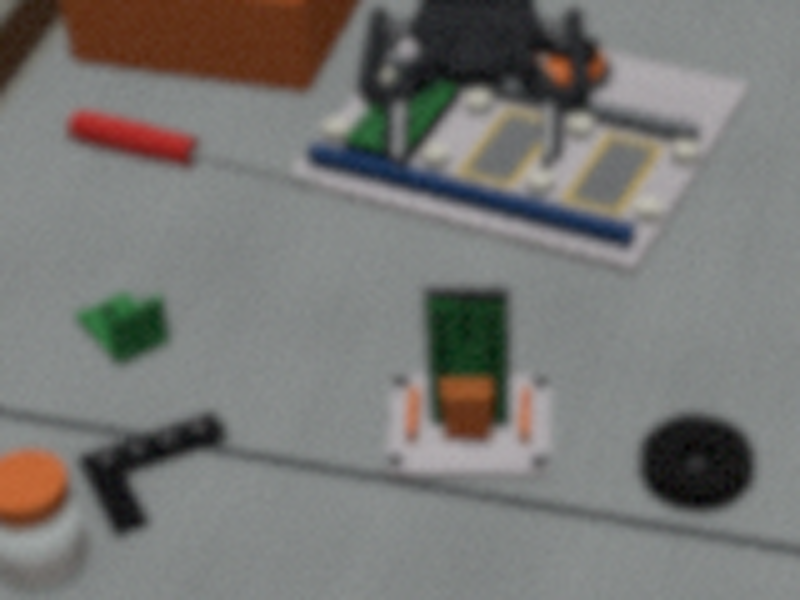

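View pics/t12.png

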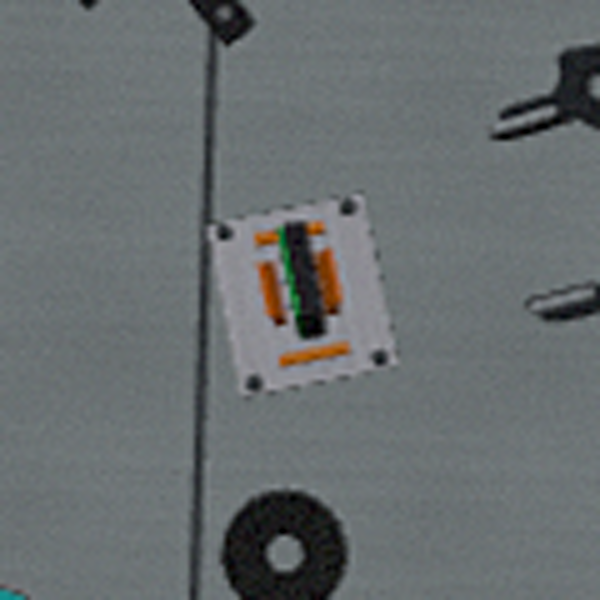

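Same as before; repeat the crossover.

```bash
python3 -m handwheel '[[0.833,-0.034,-0.292,0,-0.0195,0],[0.833,-0.034,-0.292,0,-0.0195,0],[0.833,-0.034,-0.292,0,-0.0195,0],[0.833,-0.034,-0.292,0,-0.0195,0],[0.833,-0.034,-0.292,0,-0.0195,0],[0.833,-0.034,-0.292,0,-0.0195,0],[0.833,-0.034,-0.292,0,-0.0195,0],[0.833,-0.034,-0.292,0,-0.0195,0]]'
python3 -m handwheel '[[0.833,-0.034,-0.292,0,-0.0195,0],[0.833,-0.034,-0.292,0,-0.0195,0],[0,0,0,0,0,0]]'
python3 - <<'E'
from h import *
st();log()
T=tilt(13,-60); g=np.array([.517,.0247,.060]); hov=g-T.apply([0,0,.11])
row=rep(hov,T,8);p,r=cur()
for k in range(0,9,2): print(comp(p,r,row,k)[0].round(3))
E
```

```text
clock: 39.08
position: [0.5096, 0.0233, 0.2547]
tool_rot: [3.138, -0.063, 1.793]
force: [1.0, 1.0, -0.0]
grip_width: 0.085
clock: 39.45
position: [0.4981, 0.0672, 0.2695]
tool_rot: [3.138, 0.18, 1.801]
force: [0.3, -0.7, -0.1]
grip_width: 0.0856
t 39.45 p [0.4981 0.0672 0.2695] rpy [3.138 0.18  1.801] F [ 0.3 -0.7 -0.1] w 0.0856 q [ 0.4   0.43 -1.01  1.85  0.58  1.18 -0.61]
8 rows [0.6396, 0.0438, 0.54, 0.0001, -0.0173, 0.0] max 0.64 deg/row 6.2
[0.498 0.067 0.27 ]
[0.495 0.092 0.236]
[0.493 0.109 0.198]
[0.493 0.118 0.157]
[0.496 0.118 0.115]
```

```bash
python3 -m handwheel '[[0.64,0.044,0.54,0,-0.0173,0],[0.64,0.044,0.54,0,-0.0173,0],[0.64,0.044,0.54,0,-0.0173,0],[0.64,0.044,0.54,0,-0.0173,0],[0.64,0.044,0.54,0,-0.0173,0],[0.64,0.044,0.54,0,-0.0173,0],[0.64,0.044,0.54,0,-0.0173,0],[0.64,0.044,0.54,0,-0.0173,0]]'
python3 -m handwheel '[[0,0,0,0,0,0],[0,0,0,0,0,0]]'
python3 - <<'E'
from h import *
st();log()
T=tilt(13,-60); g=np.array([.517,.0247,.057])-T.apply([0,0,-.002])
rep(g,T,6)
E
```

```text
clock: 40.45
position: [0.4969, 0.1129, 0.1131]
tool_rot: [3.139, 1.051, 1.791]
force: [0.3, 0.4, -0.0]
grip_width: 0.0854
clock: 40.7
position: [0.4972, 0.113, 0.1147]
tool_rot: [3.137, 1.045, 1.788]
force: [-0.4, 0.1, 0.0]
grip_width: 0.0855
t 40.7 p [0.4972 0.113  0.1147] rpy [3.137 1.045 1.788] F [-0.4  0.1  0. ] w 0.0855 q [-0.42  0.95 -0.6   1.82  1.07  1.68 -1.42]
6 rows [0.0309, -0.002, 0.7281, -0.0001, -0.0001, -0.0001] max 0.73 deg/row 0.1
```

```bash
python3 -m handwheel '[[0.031,0,0.728,0,0,0],[0.031,0,0.728,0,0,0],[0.031,0,0.728,0,0,0],[0.031,0,0.728,0,0,0],[0.031,0,0.728,0,0,0],[0.031,0,0.728,0,0,0],[0,0,0,0,0,0]]'
python3 -m handwheel '[[0,0,0,0,0,0],[0,0,0,0,0,0],[0,0,0,0,0,0],[0,0,0,0,0,0],[0,0,0,0,0,0]]' 1 50
python3 - <<'E'
from h import *
st();log()
saveG([.5170,.0245,.056],Ro.from_euler("xz",[90,12.7],degrees=True),"G2.npy")
Rt=Ro.from_euler("xz",[180,-9.7],degrees=True)
p,r=toolfor([.4850,-.2419,.09],Rt,"G2.npy"); print(p,r.as_euler("xyz"))
s=cur(); a=s[0]+[0,0,.10]
rep(a,s[1],4)
row=rep(p,r,16,(a,s[1]))
for k in range(0,17,4): x=comp(a,s[1],row,k); print(x[0].round(3))
E
```

```text
clock: 41.58
position: [0.5173, 0.022, 0.0549]
tool_rot: [3.139, 1.049, 1.79]
force: [0.9, 0.6, 0.1]
grip_width: 0.0855
clock: 42.2
position: [0.5177, 0.0239, 0.056]
tool_rot: [3.136, 1.048, 1.788]
force: [-0.2, 2.6, 5.3]
grip_width: 0.0482
t 42.2 p [0.5177 0.0239 0.056 ] rpy [3.136 1.048 1.788] F [-0.2  2.6  5.3] w 0.0482 q [-0.31  1.02 -0.53  1.9   1.22  1.56 -1.46]
G [ 0.0004 -0.0005 -0.0006]
[ 0.48550458 -0.24197238  0.08926297] [ 3.14027438 -0.52279611  1.3991225 ]
4 rows [-0.8664, 0.003, -0.4993, 0.0, 0.0, 0.0] max 0.87 deg/row 0.0
16 rows [-0.6477, -0.1263, 0.3956, 0.0012, 0.0154, 0.0042] max 0.65 deg/row 5.8
[0.518 0.024 0.156]
[ 0.518 -0.048  0.182]
[ 0.513 -0.124  0.178]
[ 0.502 -0.193  0.145]
[ 0.486 -0.242  0.089]
```

```bash
python3 -m handwheel '[[-0.866,0,-0.5,0,0,0],[-0.866,0,-0.5,0,0,0],[-0.866,0,-0.5,0,0,0],[-0.866,0,-0.5,0,0,0],[-0.648,-0.126,0.396,0.0012,0.0154,0.0042],[-0.648,-0.126,0.396,0.0012,0.0154,0.0042],[-0.648,-0.126,0.396,0.0012,0.0154,0.0042],[-0.648,-0.126,0.396,0.0012,0.0154,0.0042]]'
python3 -m handwheel '[[-0.648,-0.126,0.396,0.0012,0.0154,0.0042],[-0.648,-0.126,0.396,0.0012,0.0154,0.0042],[-0.648,-0.126,0.396,0.0012,0.0154,0.0042],[-0.648,-0.126,0.396,0.0012,0.0154,0.0042],[-0.648,-0.126,0.396,0.0012,0.0154,0.0042],[-0.648,-0.126,0.396,0.0012,0.0154,0.0042],[-0.648,-0.126,0.396,0.0012,0.0154,0.0042]]'
python3 -c "
from h import *
st();log()
Rt=Ro.from_euler('xz',[180,-9.7],degrees=True)
p,r=toolfor([.4850,-.2419,.09],Rt,'G2.npy')
row=rep(p,r,5)"
```

```text
clock: 43.2
position: [0.5178, -0.0486, 0.1818]
tool_rot: [3.062, 0.653, 1.653]
force: [-0.0, -1.1, -2.1]
grip_width: 0.0478
clock: 44.08
position: [0.5044, -0.1779, 0.1557]
tool_rot: [3.073, -0.037, 1.515]
force: [-0.4, 0.4, -1.4]
grip_width: 0.048
t 44.08 p [ 0.5044 -0.1779  0.1557] rpy [ 3.073 -0.037  1.515] F [-0.4  0.4 -1.4] w 0.048 q [ 0.89  0.59 -0.87  1.92  0.56  0.82 -0.32]
5 rows [-0.6395, -0.1216, 0.3953, 0.0011, 0.0153, 0.0041] max 0.64 deg/row 5.7
```

```bash
python3 -m handwheel '[[-0.64,-0.122,0.395,0.0011,0.0153,0.0041],[-0.64,-0.122,0.395,0.0011,0.0153,0.0041],[-0.64,-0.122,0.395,0.0011,0.0153,0.0041],[-0.64,-0.122,0.395,0.0011,0.0153,0.0041],[-0.64,-0.122,0.395,0.0011,0.0153,0.0041],[0,0,0,0,0,0],[0,0,0,0,0,0]]'
python3 -c "
from h import *
st();log()
Rt=Ro.from_euler('xz',[180,-9.7],degrees=True)
p,r=toolfor([.4850,-.2419,.05],Rt,'G2.npy')
row=rep(p,r,3)
f=bot.grab_frame('top');crop(f,'t13',320,130,130,130,5)
"
```

```text
clock: 44.95
position: [0.4855, -0.2412, 0.0895]
tool_rot: [3.141, -0.519, 1.4]
force: [-0.0, 1.0, -0.4]
grip_width: 0.0478
t 44.95 p [ 0.4855 -0.2412  0.0895] rpy [ 3.141 -0.519  1.4  ] F [-0.   1.  -0.4] w 0.0478 q [ 1.24  0.95 -0.99  1.73  0.31  0.95  0.08]
3 rows [-0.2758, 0.0013, 0.46, -0.0001, 0.0002, 0.0001] max 0.46 deg/row 0.1
```

View pics/t13.png

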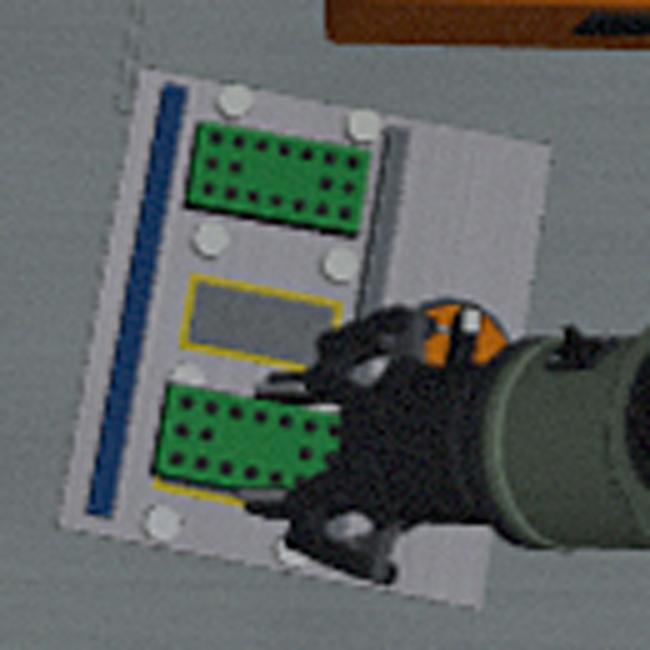

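```bash
python3 -m handwheel '[[-0.276,0,0.46,0,0,0],[-0.276,0,0.46,0,0,0],[-0.276,0,0.46,0,0,0],[0,0,0,0,0,0]]'
python3 -c "
from h import *
st();log()
Rt=Ro.from_euler('xz',[180,-9.7],degrees=True)
p,r=toolfor([.4850,-.2419,.0195],Rt,'G2.npy')
row=rep(p,r,3)
"
```

```text
clock: 45.5
position: [0.4847, -0.2422, 0.0478]
tool_rot: [-3.14, -0.52, 1.399]
force: [-0.8, 1.3, -1.5]
grip_width: 0.0478
t 45.5 p [ 0.4847 -0.2422  0.0478] rpy [-3.14  -0.52   1.399] F [-0.8  1.3 -1.5] w 0.0478 q [ 1.22  1.01 -0.95  1.74  0.35  0.89  0.08]
3 rows [-0.1888, 0.0105, 0.3375, -0.0001, 0.0001, -0.0] max 0.34 deg/row 0.1
```

```bash
python3 -m handwheel '[[-0.189,0.01,0.338,0,0,0],[-0.189,0.01,0.338,0,0,0],[-0.189,0.01,0.338,0,0,0],[0,0,0,0,0,0]]'
python3 -m handwheel '[[-0.05,0,0.087,0,0,0],[0,0,0,0,0,0]]'
python3 -c "
from h import *
st()
f=bot.grab_frame('side');crop(f,'s14',220,130,130,90,6)
"
```

```text
clock: 46.0
position: [0.4856, -0.2422, 0.0191]
tool_rot: [-3.141, -0.52, 1.399]
force: [0.5, -0.6, -1.9]
grip_width: 0.0482
clock: 46.25
position: [0.4861, -0.2424, 0.0177]
tool_rot: [3.141, -0.519, 1.399]
force: [-0.8, 0.1, 1.4]
grip_width: 0.0482
t 46.25 p [ 0.4861 -0.2424  0.0177] rpy [ 3.141 -0.519  1.399] F [-0.8  0.1  1.4] w 0.0482 q [ 1.21  1.05 -0.92  1.74  0.38  0.85  0.09]
```

View pics/s14.png

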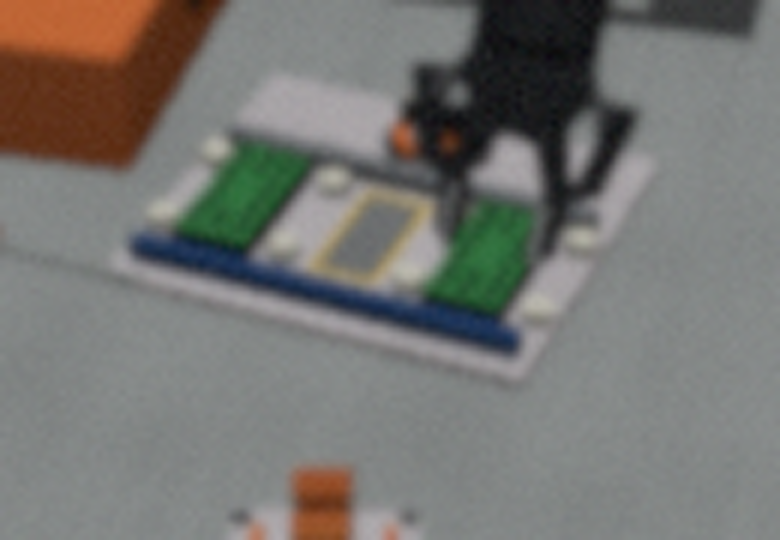

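```bash
python3 -m handwheel '[[0,0,0,0,0,0],[0,0,0,0,0,0],[0,0,0,0,0,0],[0,0,-0.4,0,0,0],[0,0,-0.8,0,0,0],[0,0,-1,0,0,0],[0,0,-1,0,0,0],[0,0,-1,0,0,0]]' -1
python3 -m handwheel '[[0,0,-1,0,0,0],[0.5,0,-1,0,0,0],[0.5,0,-1,0,0,0],[0,0,0,0,0,0]]'
python3 -c "
from h import *
st();log()
f=bot.grab_frame('top');cv2.imwrite('pics/t15.png',f['pixels']);crop(f,'t15b',320,130,130,130,5);plates(f)
f=bot.grab_frame('side');cv2.imwrite('pics/s15.png',f['pixels'])
"
```

```text
clock: 47.3
position: [0.4768, -0.2946, 0.1098]
tool_rot: [3.141, -0.519, 1.399]
force: [0.2, 0.5, 0.1]
grip_width: 0.0855
clock: 47.8
position: [0.4749, -0.3098, 0.1883]
tool_rot: [3.139, -0.518, 1.4]
force: [-0.1, -0.9, -0.6]
grip_width: 0.0853
t 47.8 p [ 0.4749 -0.3098  0.1883] rpy [ 3.139 -0.518  1.4  ] F [-0.1 -0.9 -0.6] w 0.0853 q [ 1.33  0.87 -1.04  1.57  0.24  1.2   0.16]
0.95 col [55. 94. 38.] xy [ 0.4882 -0.2442] yaw -9.8 cost 33.6 px 699
0.87 col [51. 91. 34.] xy [ 0.65   -0.2724] yaw -9.2 cost 50.6 px 660
0.78 col [50. 64. 85.] xy [0.3665 0.349 ] yaw 71.1 cost 32.4 px 725
0.7 col [113. 113.  35.] xy [0.2224 0.3674] yaw -19.2 cost 51.5 px 729
0.57 col [118. 117.  40.] xy [0.3056 0.2084] yaw 75.0 cost 38.4 px 694
```

View pics/t15.png

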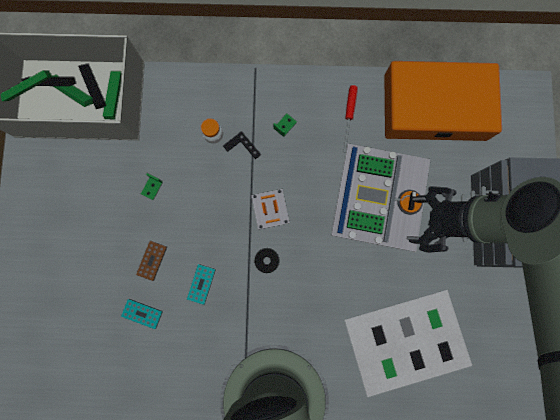

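View pics/s15.png

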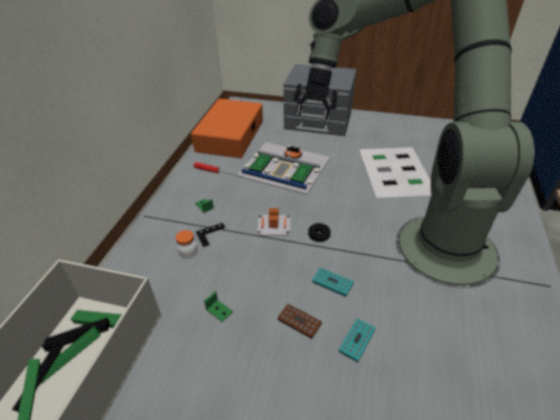

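View pics/t15b.png

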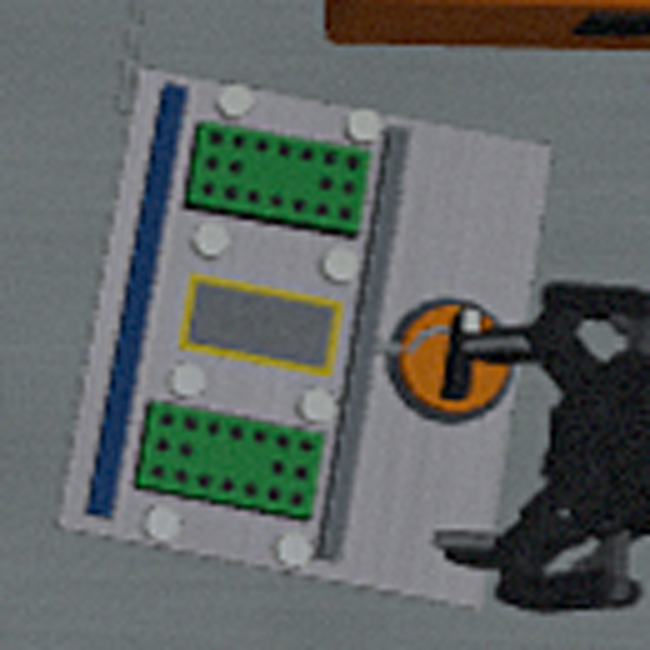

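```bash
python3 - <<'E'
from h import *
row=rep(np.array([.5466,-.369,.13]),down(80.3),12); p,r=cur()
for k in range(0,13,3): print(comp(p,r,row,k)[0].round(3))
from ik import *
print(ik(np.array([.5466,-.369,.13]),down(80.3),bot.observe()["qpos"]))
E
```

```text
12 rows [-0.3741, 0.0861, 0.0943, 0.0054, -0.0054, -0.0204] max 0.37 deg/row 7.8
[ 0.474 -0.309  0.186]
[ 0.48  -0.331  0.167]
[ 0.496 -0.35   0.151]
[ 0.519 -0.364  0.139]
[ 0.547 -0.369  0.13 ]
(array([ 1.0992787 ,  0.95349224, -1.10256861,  1.54786367,  0.89193975,
        1.20823751,  1.23703912]), np.float64(3.2254938267192734e-05))
```

```bash
python3 -m handwheel '[[-0.374,0.086,0.094,0.0054,-0.0054,-0.0204],[-0.374,0.086,0.094,0.0054,-0.0054,-0.0204],[-0.374,0.086,0.094,0.0054,-0.0054,-0.0204],[-0.374,0.086,0.094,0.0054,-0.0054,-0.0204],[-0.374,0.086,0.094,0.0054,-0.0054,-0.0204],[-0.374,0.086,0.094,0.0054,-0.0054,-0.0204],[-0.374,0.086,0.094,0.0054,-0.0054,-0.0204],[-0.374,0.086,0.094,0.0054,-0.0054,-0.0204]]'
python3 -m handwheel '[[-0.374,0.086,0.094,0.0054,-0.0054,-0.0204],[-0.374,0.086,0.094,0.0054,-0.0054,-0.0204],[-0.374,0.086,0.094,0.0054,-0.0054,-0.0204],[-0.374,0.086,0.094,0.0054,-0.0054,-0.0204],[0,0,0,0,0,0],[0,0,0,0,0,0]]'
python3 -c "
from h import *
st();log()
rep(np.array([.5466,-.369,.027]),down(80.3),5)"
```

```text
clock: 48.95
position: [0.5109, -0.3602, 0.1419]
tool_rot: [3.044, -0.162, 2.474]
force: [0.1, -0.6, -0.4]
grip_width: 0.0855
clock: 49.7
position: [0.5466, -0.369, 0.1302]
tool_rot: [3.14, 0.0, 2.972]
force: [-0.8, -0.5, -0.7]
grip_width: 0.0854
t 49.7 p [ 0.5466 -0.369   0.1302] rpy [3.14  0.    2.972] F [-0.8 -0.5 -0.7] w 0.0854 q [ 1.15  0.97 -1.16  1.55  0.93  1.25  1.24]
5 rows [0.0002, -0.0007, 0.8254, 0.0, 0.0, 0.0] max 0.83 deg/row 0.0
```

```bash
python3 -m handwheel '[[0,0,0.825,0,0,0],[0,0,0.825,0,0,0],[0,0,0.825,0,0,0],[0,0,0.825,0,0,0],[0,0,0.78,0,0,0],[0,0,0,0,0,0],[0,0,0,0,0,0]]'
python3 -m handwheel '[[0,0,0,0,0,0],[0,0,0,0,0,0],[0,0,0,0,0,0],[0,0,0,0,0,0],[0,0,0,0,0,0],[0,0,0,0,0,0]]' 1 40
python3 -c "
from h import *
o=st();log();print(o['moment'])"
```

```text
clock: 50.58
position: [0.5476, -0.3687, 0.0291]
tool_rot: [3.141, 0.002, 2.976]
force: [-0.1, 0.3, -0.2]
grip_width: 0.0851
clock: 51.32
position: [0.5472, -0.3692, 0.0289]
tool_rot: [-3.141, 0.002, 2.975]
force: [-1.4, -3.1, 5.7]
grip_width: 0.011
t 51.33 p [ 0.5472 -0.3692  0.0289] rpy [-3.141e+00  2.000e-03  2.975e+00] F [-1.4 -3.1  5.7] w 0.011 q [ 1.12  1.09 -1.08  1.59  1.04  1.13  1.18]
[-0.48470354  0.44536943 -0.05730343]
```

Turn clockwise (rz positive) in steps.

```bash
python3 -m handwheel '[[0,0,0,0,0,0.022],[0,0,0,0,0,0.022],[0,0,0,0,0,0.022],[0,0,0,0,0,0.022],[0,0,0,0,0,0.022],[0,0,0,0,0,0.022]]'
python3 -c "
from h import *
o=st();log();print(o['moment'])"
```

```text
clock: 52.08
position: [0.5469, -0.3698, 0.0288]
tool_rot: [3.141, 0.002, 2.141]
force: [-4.4, -5.4, 6.4]
grip_width: 0.0107
t 52.08 p [ 0.5469 -0.3698  0.0288] rpy [3.141e+00 2.000e-03 2.141e+00] F [-4.4 -5.4  6.4] w 0.0107 q [ 1.07  1.03 -0.96  1.59  0.94  1.04  0.4 ]
[-1.10100392  0.92551523  0.14185564]
```

```bash
python3 -m handwheel '[[0,0,0,0,0,0.022],[0,0,0,0,0,0.022],[0,0,0,0,0,0.022],[0,0,0,0,0,0.022],[0,0,0,0,0,0.022],[0,0,0,0,0,0.022],[0,0,0,0,0,0.022],[0,0,0,0,0,0]]'
python3 -c "
from h import *
o=st();log();print(o['moment'])"
```

```text
clock: 53.08
position: [0.5461, -0.3699, 0.0288]
tool_rot: [3.142, 0.002, 1.176]
force: [-9.8, -5.0, 9.6]
grip_width: 0.0106
t 53.08 p [ 0.5461 -0.3699  0.0288] rpy [3.142e+00 2.000e-03 1.176e+00] F [-9.8 -5.   9.6] w 0.0106 q [ 0.98  0.95 -0.79  1.6   0.8   0.94 -0.48]
[-1.05010831  1.92627059 -0.01556541]
```

```bash
python3 -m handwheel '[[0,0,0,0,0,0.022],[0,0,0,0,0,0.022],[0,0,0,0,0,0.022],[0,0,0,0,0,0.022],[0,0,0,0,0,0.022],[0,0,0,0,0,0.022],[0,0,0,0,0,0.022],[0,0,0,0,0,0]]'
python3 -c "
from h import *
o=st();log();print(o['moment'])"
```

```text
clock: 54.08
position: [0.5456, -0.3693, 0.0288]
tool_rot: [3.141, 0.002, 0.208]
force: [-13.1, -1.1, 13.6]
grip_width: 0.0108
t 54.08 p [ 0.5456 -0.3693  0.0288] rpy [3.141e+00 2.000e-03 2.080e-01] F [-13.1  -1.1  13.6] w 0.0108 q [ 0.87  0.89 -0.58  1.61  0.61  0.84 -1.33]
[-0.22095917  2.84259757 -0.08635231]
```

```bash
python3 -m handwheel '[[0,0,0,0,0,0.02],[0,0,0,0,0,0.02],[0,0,0,0,0,0.02],[0,0,0,0,0,0]]'
python3 -c "
from h import *
o=st();log();print(o['moment'])"
python3 -m handwheel '[[0,0,0,0,0,0.009],[0,0,0,0,0,0],[0,0,0,0,0,0]]'
python3 -c "
from h import *
o=st();log();print(o['moment'])
f=bot.grab_frame('top');crop(f,'t16',320,130,130,130,5)"
```

```text
clock: 54.58
position: [0.5455, -0.369, 0.0288]
tool_rot: [3.141, 0.002, -0.168]
force: [-12.3, 0.4, 14.2]
grip_width: 0.0105
t 54.58 p [ 0.5455 -0.369   0.0288] rpy [ 3.141e+00  2.000e-03 -1.680e-01] F [-12.3   0.4  14.2] w 0.0105 q [ 0.82  0.87 -0.5   1.61  0.53  0.8  -1.65]
[ 0.090018    2.86105859 -0.02492206]
clock: 54.95
position: [0.5456, -0.369, 0.0287]
tool_rot: [3.141, 0.002, -0.222]
force: [-13.1, 0.5, 15.7]
grip_width: 0.0109
t 54.95 p [ 0.5456 -0.369   0.0287] rpy [ 3.141e+00  2.000e-03 -2.220e-01] F [-13.1   0.5  15.7] w 0.0109 q [ 0.81  0.87 -0.49  1.61  0.52  0.8  -1.69]
[0.10960318 2.91134749 0.89644384]
```

View pics/t16.png

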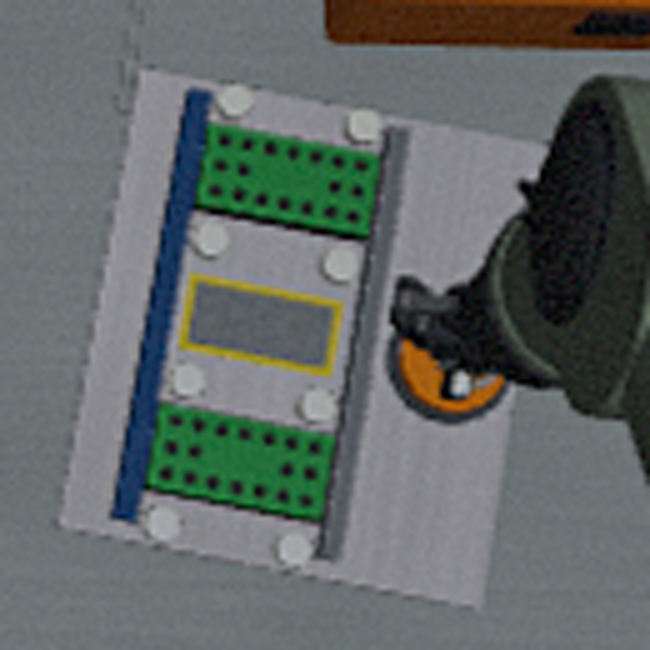

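At the stop (moment 0.9 N m, pointer reversed, jaw in). Back off the twist slightly, release and rise straight up.

```bash
python3 -m handwheel '[[0,0,0,0,0,-0.005],[0,0,0,0,0,0]]'
python3 -m handwheel '[[0,0,0,0,0,0],[0,0,0,0,0,0],[0,0,0,0,0,0],[0,0,0,0,0,0],[0,0,-0.8,0,0,0],[0,0,-1,0,0,0],[0,0,-1,0,0,0],[0,0,-1,0,0,0]]' -1
python3 -m handwheel '[[0,0,-1,0,0,0],[0,0,-1,0,0,0],[0.5,0,-1,0,0,0],[0,0,0,0,0,0]]'
python3 -c "
from h import *
st()
f=bot.grab_frame('top');print(crop(f,'t17',320,130,130,130,5));plates(f)
f=bot.grab_frame('side');cv2.imwrite('pics/s17.png',f['pixels'])"
```

```text
clock: 55.25
position: [0.5455, -0.369, 0.0287]
tool_rot: [3.141, 0.002, -0.19]
force: [-13.0, 1.0, 15.1]
grip_width: 0.0105
clock: 56.25
position: [0.5473, -0.3688, 0.1259]
tool_rot: [-3.141, -0.003, -0.191]
force: [-0.2, -0.3, 0.6]
grip_width: 0.0854
clock: 56.75
position: [0.5607, -0.3713, 0.2019]
tool_rot: [3.141, -0.006, -0.191]
force: [-0.3, 0.8, -0.7]
grip_width: 0.0853
t 56.75 p [ 0.5607 -0.3713  0.2019] rpy [ 3.141 -0.006 -0.191] F [-0.3  0.8 -0.7] w 0.0853 q [ 0.85  0.68 -0.58  1.48  0.4   1.1  -1.57]
None
0.92 col [47. 62. 84.] xy [0.3653 0.3488] yaw 70.3 cost 65.8 px 665
0.88 col [49. 89. 32.] xy [ 0.6476 -0.2782] yaw -9.2 cost 36.2 px 656
0.81 col [51. 92. 33.] xy [ 0.4862 -0.2501] yaw -10.2 cost 42.0 px 660
0.66 col [118. 117.  38.] xy [0.3059 0.2085] yaw 74.9 cost 58.0 px 663
0.59 col [112. 112.  35.] xy [0.2219 0.3668] yaw -18.5 cost 45.8 px 739
```

View pics/t17.png

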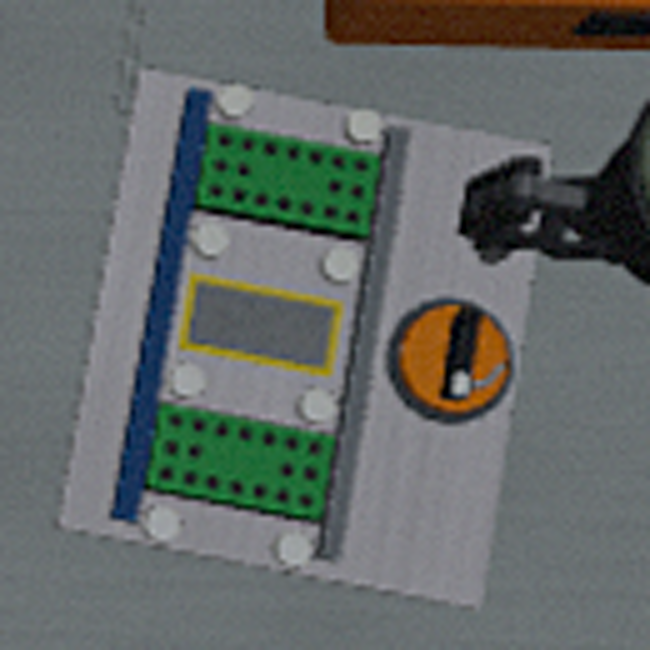

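View pics/s17.png

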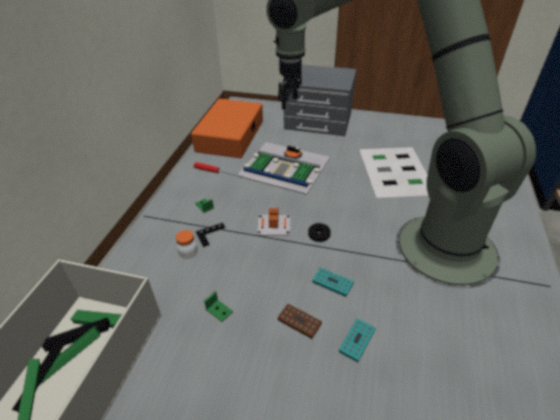

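```bash
python3 - <<'E'
from h import *
f=bot.grab_frame("top")
a=np.radians(-9.7);R=np.array([[np.cos(a),-np.sin(a)],[np.sin(a),np.cos(a)]]);t=np.array([.5646,-.2626])
for d in bot.trace(f,"plate_a"):
    c=back(f,[d["point"]],.024)[0]
    if c[1]<-.1:
        v,fn=fitbox(f,d["region"],c[0],c[1],a,zc=.016); print(R.T@(v[:2]-t),np.degrees(v[2]),fn)
# pointer tip & bar far end in crop coords
q=back(f,np.array([[459,383],[466,310]])/5+[320,130]-.4,.04)[:,:2]; e=R.T@(q[0]-q[1]); print("pointer dir in jig deg",np.degrees(np.arctan2(e[1],e[0])))
E
```

```text
[-0.08115041  0.00039722] -9.288539365044599 64.296875
[0.08319559 0.00081919] -9.75953132741187 71.609375
pointer dir in jig deg -176.70928621552585
```

```bash
python3 -c "
from h import *
st(); bot.job_done()"
```

```text
t 57.0 p [ 0.5587 -0.371   0.1982] rpy [-3.141e+00 -1.000e-03 -1.910e-01] F [ 0.   0.1 -0.2] w 0.0856 q [ 0.85  0.68 -0.58  1.48  0.4   1.1  -1.57]
the job is handed in; nothing more can be done
```

The job is done and handed in at 57 s. Both black link plates on the bench are in the jig, green face up, and the jaw is clamped shut. I found only two black plates; the third never showed in either camera view.

- **Opening:** I turned the cam anticlockwise to its stop.
- **Turning over:** I stood each plate on end in the stand, regripped it from the other side and laid it green up, one in bay2 and one in bay0.
- **Closing:** I turned the cam clockwise through its half turn until it met the stop at about 0.9 N m. Then I let go and raised the gripper clear.

**Last checks, from the camera:**

| Check | bay0 plate | bay2 plate |
|---|---|---|
| Distance from the bay's centre, across | about 1 mm | about 1 mm |
| Distance from the midline, fence to jaw | under 1 mm | under 1 mm |
| Alignment with the jig's length | within 0.5° | within 0.5° |

- **Jaw:** it looks tight against both plates.
- **Cam:** the pointer reads about 177° (3.08 rad, give or take about 3°).
- **Contact:** the gripper was about 20 cm up with essentially no force on it.
- **Bystanders:** none has visibly moved.

No check failed. The noisiest was the automatic plate outline, which varied by 1–2 mm between pictures while I worked.

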